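Swing the jar tray to the red dot and nest the jars in its tin

TASK

Get the hook jars ready for the bench: push the loose aluminium tray round its fixed pivot pin until the tip of its black pointer stands over the red dot (not the blue one), and move the two jars from the sloping rack into the tray's round green tin, so that all three jars stand upright side by side on its floor. Set the jars down rather than drop them, and leave the reel, fly box, forceps and magnifier where they are.

Things in the scene. Friction and masses are not known exactly. Their poses are not given: they have to be found in the camera images.
- pivot: fixed upright steel pivot pin on the counter, 12 mm across, with a 24 mm brass head from 10 to 16 mm height; origin on the pin's axis at counter height
- tray: loose flat aluminium tray on the counter, 0.3 to 0.5 kg, a 16 mm hole at one end lying round the pivot pin (2 mm play). Origin: centre of that hole, underside; x to the free end, z up. Plate 6 mm thick, x -22 to 170, y -58 to 58 mm. Side flanges to push on from outside: outer faces y = +-58 mm, x 40 to 170 mm, up to 20 mm over the counter. Slides against light friction, stays where left
- tray_tip (a point): end of the narrow black pointer at the tray's free end, at x = 188, y = 0, z = 6 mm in the tray's frame; it swings through a circle of 188 mm radius about the pin
- tin_center (a point): centre of the round green tin fixed on the tray, at its floor (the tray's upper face, 6 mm over the counter), x = 110, y = 0 mm in the tray's frame. The tin is an open ring, inner radius 51 mm, wall 3 mm, rim 14 mm above its floor; three jars fit as a triangle, centres about 25 to 28 mm from its centre
- red_dot: flat red dot on the counter, 28 mm across, within reach of the pointer about 55 degrees to one side of where the tray starts; origin at its centre. The pointer must end over it
- blue_dot: flat blue dot like the red one, on the other side of the tray (not wanted); the two may be changed over
- rack: fixed wooden rack, 208 mm wide (y), about 80 mm deep; its board slopes 30 degrees, rising towards +x (away from the robot), with a lip 10 mm above the board on the low edge. Two jars stand on the board against the lip, about 84 mm apart along y, axes square to the board: leaning 30 degrees towards the rack's -x. Origin: centre of its footprint, z up
- jar_a: round amber jar with an orange lid (white spot on top), a plain cylinder 40 mm across and 42 mm tall, about 60 g; origin at the centre of its underside, z along its axis to the lid. Stands leaning on the rack at the start, on its +y side, the underside centre about 30 mm above the counter
- jar_b: round amber jar with an orange lid (white spot on top), a plain cylinder 40 mm across and 42 mm tall, about 60 g; origin at the centre of its underside, z along its axis to the lid. Stands leaning on the rack at the start, on its -y side, the underside centre about 30 mm above the counter
- jar_c: round amber jar with an orange lid (white spot on top), a plain cylinder 40 mm across and 42 mm tall, about 60 g; origin at the centre of its underside, z along its axis to the lid. Stands loose in the tray's tin from the start, near its wall on the side of the pivot pin
- reel: bystander: aluminium fly reel lying flat, 84 mm across, 46 mm tall with its handle; origin under its centre
- fly_box: bystander: green plastic fly box 90 x 130 x 26 mm with its flap standing open on the +x side up to 107 mm; origin under its centre
- forceps: bystander: stainless forceps lying flat along its x, about 115 mm long, 8 mm thick; origin at its rivet
- magnifier: bystander: hand magnifier lying flat along its x, 60 mm lens ring at +x and handle at -x, 136 mm long, 12 mm thick; origin on the counter between handle and lens
Not all that is in view belongs to the job. Several things look just like the tray: the one meant starts farthest to the robot's left.

How it is judged:
By the outcome, as a careful person would: the job done as asked, in the order asked, and still so for the second after the job is handed in, with the robot touching nothing.
It also fails if it takes over 64 s, if anything falls off the work surface, if the arm or the gripper's body presses on something with over 40 N, if the wrist force passes 120 N, or if a joint passes its speed limit or range.

ROBOT

A 6-joint arm with a two-finger parallel gripper is mounted at the origin on the work surface. World frame = base frame: x ahead of the robot, y to its left, z up, the work surface at z = 0. Lengths are in m, angles in degrees, forces in N, time in s.
With the tool pointing down it reaches from about 0.35 to 0.875 m from the base axis. Payload 4.2 kg.
Tool frame: the origin (TCP) lies midway between the tips of the shut fingers; the grasp point (between the pads) lies 19 mm behind it; y points along the fingers, x is the direction in which the jaws open and shut, and the axes are right-handed (so a half turn about y gives the same grasp; the last joint's range is limited). The gripper opens to 87 mm and grips with 3 to 60 N. Pads are 19 mm wide; open, the fingers measure 117 mm over their backs; the gripper's body (75 mm by 190 mm) begins 51 mm behind the grasp point.
Start: joints at [-52.678, 22.042, 0.453, 0, -68.411, -14.817], TCP at [0.239, -0.577, 0.223] pointing down, gripper open.
Joint ranges: [-179.83, 179.83], [-69.29, 118.12], [-61.27, 80.66], [-181.25, 117.63], [-171.15, -9.14], [-177.46, 177.46]. Speed limits (degrees/s): [159.86, 159.86, 180, 180, 180, 180].

INTERFACE

Orientations are given as a 3x3 rotation matrix whose columns are the frame's x, y, z axes.
In Python, from station import * gives the robot as it stands.
- The arm moves only by the tool jog_arm, never from a script. Its argument "series" is a list of rows, each a list of 3 entries, a list of its own where there are three numbers: the shift along the tool's x, y, z in m, then the turn, a rotation vector about the tool's x, y, z in degrees, then the finger opening in m, from 0 to 0.087. A call has 1 to 10 rows; each row shifts and turns the commanded pose from where the row before left it, along the tool's axes as they then stand; what a row does not reach is not made up. A row lasts 1/8 s, in which the tool goes at most 62.5 mm and 10.7 degrees, less where a joint would pass 70% of its speed; a pose out of reach is approached as far as the arm can. A call is refused whole if a number of a shift passes 0.0625 or a number of a turn 10.7, either way. A call with a gripper value outside its range is refused whole. The fingers move at their own pace and stop on an object; the grip force is fixed at half the most. Time passes only in rows, so rows that do not move let the fingers close. It gives the time, the measured TCP pose, the force and the opening at its end, in the units of the state.
- sense(): the state, without advancing time (a new reading comes with each control period).
- capture(name): name is "side" or "top"; returns the picture (384x512x3 uint8, red, green, blue); there is no depth.
- camera_info(name): a dict with "fx", "fy", "cx", "cy" (pixels), "rvec" (rotation vector, rad) and "tvec" (3), from world to camera coordinates, as OpenCV has them. Camera axes: x right, y down, z forward; pixel columns grow to the right and rows downward; lengths in m; the calibration is good to about 2 mm. A picture is of the moment at which its call begins. camera_info takes no time and is no camera call.
- finish_job(): hands the job in, once; it reports no verdict.
The state is a dict: "time_s": time; "joints": joint angles; "joint_velocities": joint speeds; "effort": joint torques, N m; "tcp_pos": TCP position; "ee_rot": TCP orientation; "wrist_force": force on the tool from outside, world axes, zero at the start; "moment": the same for the moment, N m; "gripper_width": opening from 0.0 (shut) to 1.0 (fully open).
Only numpy, scipy, OpenCV 4.12 (cv2) and the standard library are available. Lean on these libraries where they do the work, as an engineer would, in place of code of your own. Each camera call takes 0.05 s, during which the arm holds its last target. There are 200 camera calls.

## Working session

There is one attempt and no reset: what is moved stays moved. The work goes in short steps, Python scripts to look and compute and a tool call to move; the robot and the scene stay as the last step left them, time stands still between calls to the robot, and variables do not carry over. Pictures are saved under pics/ and viewed, about 8 in all and at most 12, crops included, and the job is handed in when it is done.

Besides the shell and the picture viewer there is one more tool, called after ">>>" by a JSON object that holds its "method" and its "body". jog_arm: Moves the arm, as the interface text tells. Its arguments: {"type":"object","properties":{"series":{"type":"array","items":{"type":"array"}}},"required":["series"]}

```bash
mkdir -p pics
python3 - <<'E'
from station import *
import cv2
s=sense();print({k:s[k] for k in('time_s','tcp_pos','ee_rot','gripper_width')})
for n in('side','top'):
    cv2.imwrite(f'pics/{n}0.png',capture(n)[:,:,::-1]);print(camera_info(n))
E
```

```text
{'time_s': 0.0, 'tcp_pos': array([ 0.23903992, -0.57684921,  0.22147834]), 'ee_rot': array([[-3.82619478e-01, -8.63197766e-04, -9.23905617e-01],
       [ 9.23903583e-01,  1.93965127e-03, -3.82620448e-01],
       [ 2.12233182e-03, -9.99997746e-01,  5.53631529e-05]]), 'gripper_width': 1.00086455412071}
{'fx': 499.1560144712883, 'fy': 499.1560144712883, 'cx': 249.68388882130193, 'cy': 189.00868230544233, 'rvec': array([ 2.19685587, -0.46352091,  0.20822132]), 'tvec': array([-0.56039343,  0.17368473,  1.26668536])}
{'fx': 485.5534693838849, 'fy': 485.5534693838849, 'cx': 252.2222318231791, 'cy': 196.10420774707347, 'rvec': array([ 2.01230588, -2.21339626,  0.22880264]), 'tvec': array([-0.01893942,  0.58154589,  1.09867151])}
```

View pics/top0.png

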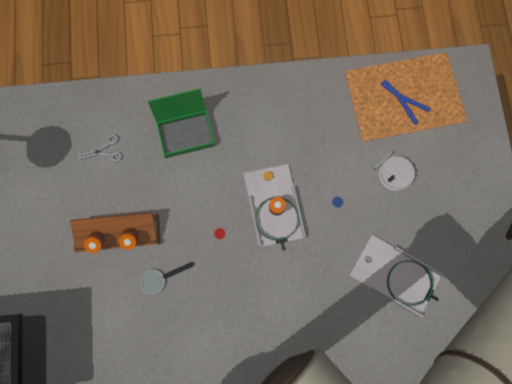

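View pics/side0.png

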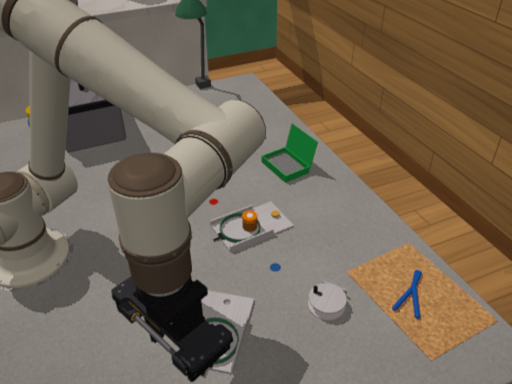

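The top view shows two tray lookalikes: one at (275,205) with a brass pin at (268,176), jar_c at (278,205) and its pointer tip at about (282,247), and one at (400,275) on the right without a jar. I choose the left one. Red dot is at (220,233), blue at (338,202), and the rack jars' lids at (92,245) and (127,241). In the side view the tray is at (250,225), and the rack is hidden behind the arm.

```bash
cat > h.py <<'E'
from station import *
import numpy as np, cv2
def cam(n):
    c=camera_info(n);return np.array([[c['fx'],0,c['cx']],[0,c['fy'],c['cy']],[0,0,1]]),cv2.Rodrigues(c['rvec'])[0],np.array(c['tvec']).reshape(3),c['rvec']
def atz(n,uv,z):
    K,R,t,_=cam(n);d=R.T@np.linalg.solve(K,[*uv,1]);o=-R.T@t;return o+d*(z-o[2])/d[2]
def proj(n,P):
    K,R,t,r=cam(n);return cv2.projectPoints(np.atleast_2d(np.float64(P)),r,t,K,None)[0].reshape(-1,2)
def tri(a,b):
    P=[np.c_[cam(n)[0]@cam(n)[1],cam(n)[0]@cam(n)[2]] for n in('top','side')]
    X=cv2.triangulatePoints(*P,np.float64(a),np.float64(b)).ravel();return X[:3]/X[3]
def blobs(bgr,lo,hi,amin=8):
    h=cv2.cvtColor(bgr,cv2.COLOR_BGR2HSV);m=cv2.inRange(h,np.array(lo),np.array(hi))
    n,_,st,c=cv2.connectedComponentsWithStats(m);return [(c[i].round(1).tolist(),int(st[i,4])) for i in range(1,n) if st[i,4]>=amin]
RED=((172,120,80),(180,255,255));BLUE=((100,120,60),(125,255,255));ORG=((5,190,150),(16,255,255))
E
python3 - <<'E'
from h import *
np.set_printoptions(precision=4,suppress=True)
for n in('top','side'):
    im=cv2.imread(f'pics/{n}0.png')
    for k,c in(('red',RED),('blue',BLUE),('org',ORG)):
        for b in blobs(im,*c): print(n,k,b,atz(n,b[0],.048 if k=='org' else 0))
print('pivot',atz('top',(268,176),.016),'tip',atz('top',(282,247),.006))
for n,p in (('reel',(397,173)),('fly',(186,135)),('forc',(98,152)),('magl',(153,281)),('magh',(192,265)),('rackTL',(72,219)),('rackTR',(154,213)),('rackBL',(75,251)),('rackBR',(158,244))):print(n,atz('top',p,.02))
im=cv2.imread('pics/top0.png')
a=cv2.resize(im[160:290,60:190],None,fx=3,fy=3,interpolation=cv2.INTER_CUBIC);b=cv2.resize(im[145:275,210:350],(420,390),interpolation=cv2.INTER_CUBIC)
cv2.imwrite('pics/c1.png',np.hstack([a,b]))
E
```

```text
top blue ([404.5, 100.6], 274) [ 0.8067 -0.4969  0.    ]
top blue ([337.2, 201.6], 67) [ 0.5556 -0.286   0.    ]
top org ([277.1, 205.2], 119) [ 0.5518 -0.1317  0.048 ]
top org ([126.9, 241.0], 143) [0.4998 0.2316 0.048 ]
top org ([91.9, 244.3], 141) [0.4999 0.3144 0.048 ]
side blue ([274.9, 266.9], 60) [ 0.5553 -0.2844 -0.    ]
side blue ([411.1, 294.3], 350) [ 0.8061 -0.4909  0.    ]
side org ([249.6, 216.1], 71) [ 0.5527 -0.1352  0.048 ]
pivot [ 0.634  -0.1191  0.016 ] tip [ 0.4549 -0.1356  0.006 ]
reel [ 0.61   -0.4402  0.02  ]
fly [0.7597 0.0777 0.02  ]
forc [0.736  0.3018 0.02  ]
magl [0.4021 0.1805 0.02  ]
magh [0.4311 0.0852 0.02  ]
rackTL [0.5706 0.3704 0.02  ]
rackTR [0.5664 0.1694 0.02  ]
rackBL [0.4914 0.3646 0.02  ]
rackBR [0.4893 0.1638 0.02  ]
```

View pics/c1.png

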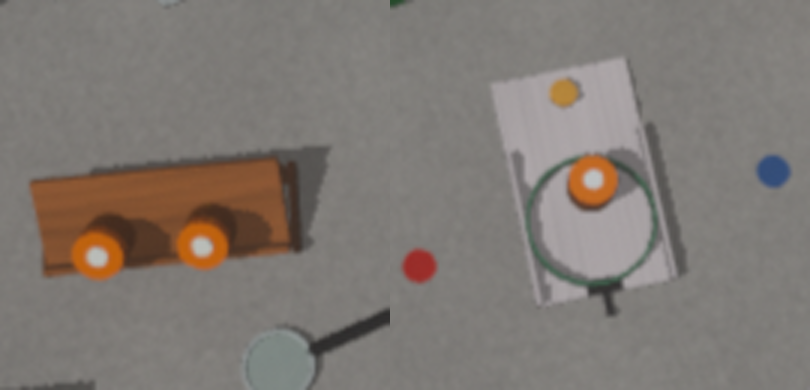

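The close crop confirms the choice. The left tray has the brass pivot head at top-image (268,176), jar_c in the green tin, and its tip at about (284,249), with the red dot at (220,233). Now I'll plan the push.

Run:
```python
from h import *
np.set_printoptions(precision=4,suppress=True)
im={n:cv2.imread(f'pics/{n}0.png') for n in('top','side')}
R=((0,150,80),(4,255,255))
r={n:[b for b in blobs(im[n],*R)+blobs(im[n],*RED)] for n in im};print(r)
for n in r:
  for b in r[n]:print(n,b,atz(n,b[0],0))
B=((17,120,120),(28,255,255))
for n in im:
  for b in blobs(im[n],*B,5):print(n,'brass',b,atz(n,b[0],.016))
print(tri((277.1,205.2),(249.6,216.1)))
print('tip',atz('top',(284,249.3),.006))
```

```text
{'top': [([219.4, 233.2], 79)], 'side': [([213.2, 201.3], 38)]}
top ([219.4, 233.2], 79) [0.5042 0.0146 0.    ]
side ([213.2, 201.3], 38) [ 0.5042  0.0172 -0.    ]
top brass ([267.4, 175.5], 53) [ 0.6354 -0.1177  0.016 ]
side brass ([279.8, 5.1], 21) [1.411  1.4285 0.016 ]
side brass ([287.3, 11.0], 6) [1.4047 1.3259 0.016 ]
side brass ([317.4, 36.5], 10) [1.3715 0.9459 0.016 ]
side brass ([324.5, 34.2], 6) [1.4164 0.9568 0.016 ]
side brass ([329.8, 33.9], 8) [1.4411 0.9494 0.016 ]
side brass ([328.7, 40.9], 22) [1.392  0.8765 0.016 ]
side brass ([322.3, 39.8], 10) [1.372  0.9007 0.016 ]
side brass ([343.3, 44.4], 10) [1.4309 0.8121 0.016 ]
side brass ([348.6, 47.2], 5) [1.4352 0.7742 0.016 ]
side brass ([358.2, 49.4], 5) [1.4605 0.7348 0.016 ]
side brass ([333.6, 50.4], 5) [1.3554 0.7718 0.016 ]
side brass ([338.8, 51.6], 11) [1.3693 0.7505 0.016 ]
side brass ([347.5, 55.5], 15) [1.3813 0.6979 0.016 ]
side brass ([360.3, 59.7], 39) [1.4071 0.6369 0.016 ]
side brass ([368.5, 59.3], 6) [1.4412 0.6255 0.016 ]
side brass ([357.0, 65.0], 5) [1.3646 0.5972 0.016 ]
side brass ([365.4, 68.0
[... 1196 characters left out ...]
 0.0276 0.016 ]
side brass ([458.6, 130.5], 10) [1.3855 0.0093 0.016 ]
side brass ([477.2, 132.7], 40) [ 1.4319 -0.0274  0.016 ]
side brass ([461.8, 133.4], 5) [ 1.3823 -0.0095  0.016 ]
side brass ([465.6, 137.8], 8) [ 1.3745 -0.0361  0.016 ]
side brass ([472.2, 141.0], 11) [ 1.3802 -0.0602  0.016 ]
side brass ([487.1, 141.4], 7) [ 1.4223 -0.0822  0.016 ]
side brass ([482.2, 149.8], 5) [ 1.3719 -0.1134  0.016 ]
side brass ([497.9, 160.0], 13) [ 1.3744 -0.1771  0.016 ]
side brass ([503.0, 167.2], 6) [ 1.3596 -0.2124  0.016 ]
side brass ([244.6, 213.4], 9) [ 0.5588 -0.0858  0.016 ]
side brass ([274.7, 213.0], 34) [ 0.6346 -0.1181  0.016 ]
[ 0.5532 -0.1321  0.045 ]
tip [ 0.4488 -0.1398  0.006 ]
```

```bash
cat >> h.py <<'E'
from scipy.spatial.transform import Rotation as Ro, Slerp
import json
def down(deg):
    c,s=np.cos(np.radians(deg)),np.sin(np.radians(deg));return np.array([[c,0,-s],[s,0,c],[0,-1,0]])
PIV=np.array([.635,-.118,0])
def tray(phi,x,y,z):
    c,s=np.cos(np.radians(phi)),np.sin(np.radians(phi));return PIV+[c*x-s*y,s*x+c*y,z]
def plan(goals,start=None):
    s=sense();p,R=(np.array(s['tcp_pos']),np.array(s['ee_rot'])) if start is None else start
    rows=[]
    for gp,gR,w,n in goals:
        p0,sl=p,Slerp([0,1],Ro.from_matrix(np.array([R,gR])))
        for k in range(1,n+1):
            f=k/n;d=np.round(R.T@(p0+(gp-p0)*f-p),4);t=np.round(Ro.from_matrix(R.T@sl(f).as_matrix()).as_rotvec(degrees=True),1)
            rows.append([(d+0.).tolist(),(t+0.).tolist(),w]);p=p+R@d;R=R@Ro.from_rotvec(t,degrees=True).as_matrix()
            if max(abs(d))>.0625 or np.linalg.norm(d)>.0625 or np.linalg.norm(t)>10.7:print('TOO BIG',len(rows))
    for i in range(0,len(rows),10):print(json.dumps(rows[i:i+10]))
    return p,R
E
python3 - <<'E'
from h import *
ph=186.7
plan([(tray(ph,.14,.1,.12),down(ph-90),0.,9),(tray(ph,.14,.1,.008),down(ph-90),0.,3)]+
 [(tray(a,.14,.073-.000,.008),down(a-90),0.,n) for a,n in ((ph,1),(ph-13,4),(ph-26,4),(ph-39,4),(ph-49,4))])
E
```

```text
[[[0.0238, 0.0113, -0.0422], [0.0, 1.8, 0.0], 0.0], [[0.0251, 0.0114, -0.0414], [0.0, 1.7, 0.0], 0.0], [[0.0263, 0.0113, -0.0406], [0.0, 1.8, 0.0], 0.0], [[0.0276, 0.0113, -0.0398], [0.0, 1.7, 0.0], 0.0], [[0.0288, 0.0113, -0.0389], [0.0, 1.8, 0.1], 0.0], [[0.03, 0.0113, -0.0381], [0.0, 1.7, 0.0], 0.0], [[0.0311, 0.0113, -0.0371], [0.0, 1.8, 0.0], 0.0], [[0.0322, 0.0113, -0.0361], [0.0, 1.7, 0.0], 0.0], [[0.0333, 0.0112, -0.0352], [0.0, 1.8, 0.0], 0.0], [[0.0, 0.0373, 0.0], [0.0, 0.0, 0.0], 0.0]]
[[[0.0, 0.0374, 0.0], [0.0, 0.0, 0.0], 0.0], [[0.0, 0.0373, 0.0], [0.0, 0.0, 0.0], 0.0], [[0.027, 0.0001, 0.0], [0.0, 0.0, 0.0], 0.0], [[0.0083, 0.0, 0.0032], [0.0, 3.2, 0.0], 0.0], [[0.0082, 0.0, 0.0037], [0.0, 3.3, 0.0], 0.0], [[0.0079, 0.0, 0.0041], [0.0, 3.2, 0.0], 0.0], [[0.0077, 0.0, 0.0046], [0.0, 3.3, 0.0], 0.0], [[0.0083, 0.0, 0.0032], [0.0, 3.2, 0.0], 0.0], [[0.0082, 0.0, 0.0037], [0.0, 3.3, 0.0], 0.0], [[0.0079, 0.0, 0.0041], [0.0, 3.2, 0.0], 0.0]]
[[[0.0077, 0.0, 0.0045], [0.0, 3.3, 0.0], 0.0], [[0.0083, 0.0, 0.0032], [0.0, 3.2, 0.0], 0.0], [[0.0082, 0.0, 0.0037], [0.0, 3.3, 0.0], 0.0], [[0.0079, 0.0, 0.0042], [0.0, 3.2, 0.0], 0.0], [[0.0077, 0.0, 0.0045], [0.0, 3.3, 0.0], 0.0], [[0.0064, 0.0, 0.0026], [0.0, 2.5, 0.0], 0.0], [[0.0062, 0.0, 0.003], [0.0, 2.5, 0.0], 0.0], [[0.0061, 0.0, 0.0032], [0.0, 2.5, 0.0], 0.0], [[0.006, 0.0, 0.0034], [0.0, 2.5, 0.0], 0.0]]
```

>>> {"method": "jog_arm", "body": {"series": [[[0.024, 0.011, -0.042], [0, 1.8, 0], 0], [[0.025, 0.011, -0.041], [0, 1.7, 0], 0], [[0.026, 0.011, -0.041], [0, 1.8, 0], 0], [[0.028, 0.011, -0.04], [0, 1.7, 0], 0], [[0.029, 0.011, -0.039], [0, 1.8, 0], 0], [[0.03, 0.011, -0.038], [0, 1.7, 0], 0], [[0.031, 0.011, -0.037], [0, 1.8, 0], 0], [[0.032, 0.011, -0.036], [0, 1.7, 0], 0], [[0.033, 0.012, -0.035], [0, 1.8, 0], 0], [[0, 0, 0], [0, 0, 0], 0]]}}

```text
time_s: 1.35
tcp_pos: [0.5084, -0.232, 0.1211]
ee_rot: [[-0.121, -0.002, -0.993], [0.993, 0.001, -0.121], [0.001, -1.0, 0.002]]
wrist_force: [-0.7, 0.5, -0.4]
gripper_width: 0.018
```

>>> {"method": "jog_arm", "body": {"series": [[[0, 0.04, 0], [0, 0, 0], 0], [[0, 0.04, 0], [0, 0, 0], 0], [[0, 0.032, 0], [0, 0, 0], 0], [[0, 0, 0], [0, 0, 0], 0], [[0.014, 0, 0], [0, 0, 0], 0], [[0.014, 0, 0], [0, 0, 0], 0], [[0.0083, 0, 0.0032], [0, 3.2, 0], 0], [[0.0082, 0, 0.0037], [0, 3.3, 0], 0], [[0.0079, 0, 0.0041], [0, 3.2, 0], 0], [[0.0077, 0, 0.0046], [0, 3.3, 0], 0]]}}

```text
time_s: 2.6
tcp_pos: [0.4884, -0.1741, 0.0121]
ee_rot: [[0.11, 0.003, -0.994], [0.994, -0.0, 0.11], [-0.0, -1.0, -0.003]]
wrist_force: [0.4, -0.8, 0.5]
gripper_width: 0.004
```

>>> {"method": "jog_arm", "body": {"series": [[[0.0083, 0, 0.0032], [0, 3.2, 0], 0], [[0.0082, 0, 0.0037], [0, 3.3, 0], 0], [[0.0079, 0, 0.0041], [0, 3.2, 0], 0], [[0.0077, 0, 0.0046], [0, 3.3, 0], 0], [[0, 0, 0], [0, 0, 0], 0]]}}

```text
time_s: 3.22
tcp_pos: [0.4789, -0.1394, 0.0118]
ee_rot: [[0.328, 0.002, -0.945], [0.945, 0.0, 0.328], [0.001, -1.0, -0.002]]
wrist_force: [-0.6, 1.2, 0.2]
gripper_width: 0.01
```

Run:
```python
from h import *
im=capture('top')[:,:,::-1];cv2.imwrite('pics/top1.png',im)
s=capture('side')[:,:,::-1]
cv2.imwrite('pics/c2.png',np.hstack([cv2.resize(im[140:290,190:350],(480,450)),cv2.resize(s[150:350,160:300],(315,450))]))
```

```text
(no output)
```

View pics/c2.png

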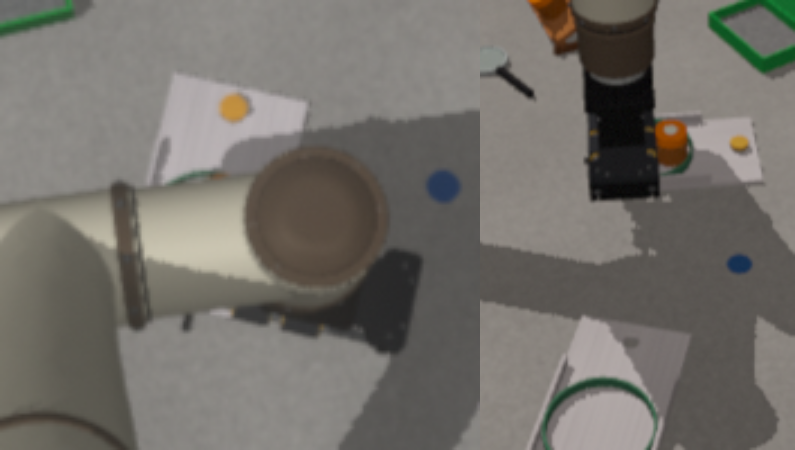

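The view shows the tray swinging as planned: the pointer tip is at top-image (252,247), about 163°, and jar_c is still upright in the tin. Continuing.

>>> {"method": "jog_arm", "body": {"series": [[[0.0083, 0, 0.0032], [0, 3.2, 0], 0], [[0.0082, 0, 0.0037], [0, 3.3, 0], 0], [[0.0079, 0, 0.0041], [0, 3.2, 0], 0], [[0.0077, 0, 0.0046], [0, 3.3, 0], 0], [[0.0064, 0, 0.0026], [0, 2.5, 0], 0], [[0.0062, 0, 0.003], [0, 2.5, 0], 0], [[0.0061, 0, 0.0032], [0, 2.5, 0], 0], [[0.006, 0, 0.0034], [0, 2.5, 0], 0], [[0, 0, 0], [0, 0, 0], 0]]}}

```text
time_s: 4.45
tcp_pos: [0.4822, -0.0774, 0.0108]
ee_rot: [[0.672, 0.0, -0.741], [0.741, 0.0, 0.672], [0.0, -1.0, -0.0]]
wrist_force: [0.8, 0.7, -0.7]
gripper_width: 0.006
```

Run:
```python
from h import *
im=capture('top')[:,:,::-1]
s=capture('side')[:,:,::-1];cv2.imwrite('pics/side2.png',s);cv2.imwrite('pics/top2.png',im)
cv2.imwrite('pics/c3.png',np.hstack([cv2.resize(im[150:270,200:300],(400,480),interpolation=2),cv2.resize(s[150:270,170:270],(400,480),interpolation=2)]))
```

```text
(no output)
```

View pics/c3.png

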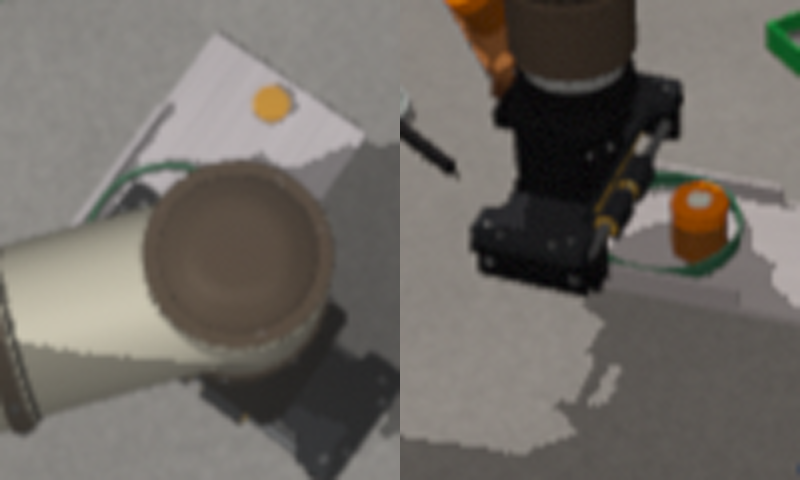

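The pivot end of the tray is visible in the top crop, with corners at (254.2,158.2) and (290.8,183.2), and jar_c is upright. The pointer and the red dot are hidden by the arm, so I'll get the angle from the edges.

Run:
```python
from h import *
f=lambda x,y,z:atz('top',(200+x/4-.4,150+y/4-.4),z)
a,b=f(217,33,.006),f(363,133,.006)
print(a,b,np.linalg.norm(a-b),'phi',np.degrees(np.arctan2(*(b-a)[[1,0]]))-90)
a,b=f(172,106,.02),f(78,222,.013)
print('flange',np.degrees(np.arctan2(*(b-a)[[1,0]])))
# finger-based: TCP 15mm outside flange
s=sense();p=s['tcp_pos']-PIV
for off in(.073,.0725,.07): print(off,np.degrees(np.arctan2(p[1],p[0])-np.arcsin(off/np.hypot(p[0],p[1]))))
```

```text
[ 0.68728704 -0.08860056  0.006     ] [ 0.61342777 -0.1738069   0.006     ] 0.11276219964557666 phi -220.91967015501226
flange 135.77409899094064
0.073 137.67112457806365
0.0725 137.875349538681
0.07 138.89093810220893
```

>>> {"method": "jog_arm", "body": {"series": [[[0.0044, 0, 0.0022], [0, 1.7, 0], 0], [[0.0044, 0, 0.0022], [0, 1.8, 0], 0], [[0, 0, 0], [0, 0, 0], 0], [[-0.03, 0, 0], [0, 0, 0], 0], [[0, -0.06, 0], [0, 0, 0], 0], [[0, -0.06, 0], [0, 0, 0], 0], [[0, -0.06, 0], [0, 0, 0], 0], [[-0.05, -0.02, -0.02], [0, 0, 0], 0], [[-0.05, 0, -0.02], [0, 0, 0], 0], [[-0.05, 0, -0.02], [0, 0, 0], 0]]}}

```text
time_s: 5.8
tcp_pos: [0.3969, -0.2379, 0.2112]
ee_rot: [[0.716, 0.002, -0.698], [0.698, -0.0, 0.716], [0.001, -1.0, -0.002]]
wrist_force: [0.6, -0.1, -0.5]
gripper_width: 0.009
```

>>> {"method": "jog_arm", "body": {"series": [[[-0.05, 0, -0.02], [0, 0, 0], 0.06], [[-0.05, 0, -0.02], [0, 0, 0], 0.06], [[-0.05, 0, -0.02], [0, 0, 0], 0.06]]}}

```text
time_s: 6.18
tcp_pos: [0.3309, -0.3859, 0.2107]
ee_rot: [[0.716, 0.001, -0.698], [0.698, -0.0, 0.716], [0.0, -1.0, -0.001]]
wrist_force: [1.7, 0.0, -0.4]
gripper_width: 0.26
```

Run:
```python
from h import *
im=capture('top')[:,:,::-1]
s=capture('side')[:,:,::-1];cv2.imwrite('pics/side3.png',s);cv2.imwrite('pics/top3.png',im)
cv2.imwrite('pics/c4.png',np.hstack([cv2.resize(im[150:270,200:300],(400,480),interpolation=2),cv2.resize(s[150:270,170:270],(400,480),interpolation=2)]))
for n,i in (('top',im),('side',s)):
    print(n,blobs(i,*ORG,20),blobs(i,(0,150,80),(4,255,255)))
```

```text
top [([248.8, 201.4], 115), ([126.9, 241.0], 145), ([91.9, 244.3], 141)] [([218.5, 233.0], 58)]
side [([243.1, 200.5], 43)] []
```

View pics/c4.png

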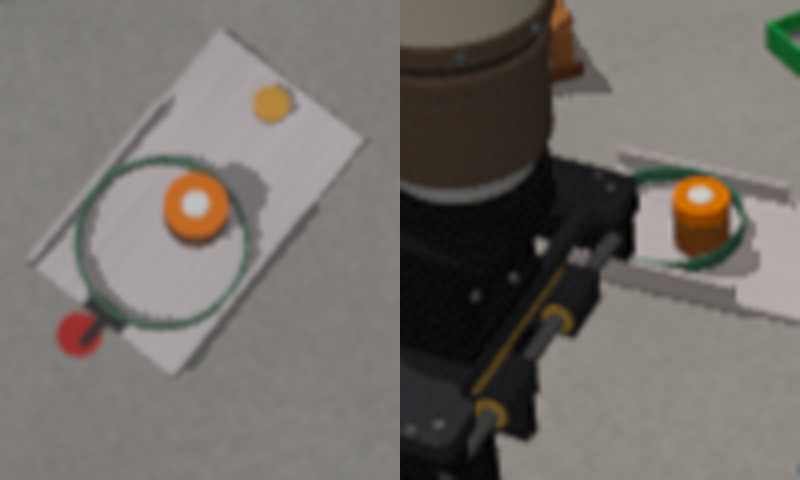

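Run:
```python
from h import *
np.set_printoptions(precision=4,suppress=True)
red=np.array([.5042,.0155,0]);tip=atz('top',(220.4,235.9),.006)
ang=lambda p:np.degrees(np.arctan2(*(p-PIV)[[1,0]]))
print('tip',tip,ang(tip),np.hypot(*(tip-PIV)[:2]),'red',ang(red),np.hypot(*(red-PIV)[:2]))
f=lambda x,y,z:atz('top',(200+x/4-.4,150+y/4-.4),z)
a,b=f(222,29,.006),f(365,141,.006);print('edge phi',ang(PIV+b-a)-90)
a,b=f(222,29,.006),f(178,376,.006)
e,g=f(30,264,.006),f(178,376,.006);print('end phi',ang(PIV+g-e)-90)
print('tin c from ring', f(164,242,.013))
for ph in (134,136,138):print(ph,tray(ph,.11,0,0))
c=np.array([248.8,201.4]);print('jarc',atz('top',c,.048),tri(c,(243.1,200.5)))
for p in((126.9,241),(91.9,244.3)):print('lid',atz('top',p,.066))
im=cv2.imread('pics/top3.png');w=blobs(im,(0,0,170),(180,70,255),4);print([b for b in w if b[0][1]>190 and b[1]<60])
```

```text
tip [0.4964 0.0124 0.006 ] 136.74145562292944 0.19025023041313077 red 134.41470592665826 0.18689807382635062
edge phi -224.6450809478828
end phi -222.5258623549612
tin c from ring [ 0.5547 -0.043   0.013 ]
134 [ 0.5586 -0.0389  0.    ]
136 [ 0.5559 -0.0416  0.    ]
138 [ 0.5533 -0.0444  0.    ]
jarc [ 0.5676 -0.0649  0.048 ] [ 0.5662 -0.0644  0.0439]
lid [0.4973 0.2271 0.066 ]
lid [0.4973 0.3087 0.066 ]
[([268.8, 191.8], 6), ([241.5, 197.1], 11), ([248.5, 200.5], 32), ([126.9, 241.8], 30), ([91.8, 245.4], 32)]
```

Run:
```python
from h import *
np.set_printoptions(precision=3,suppress=True)
K,R,t,_=cam('side');print('side cam',-R.T@t);K,R,t,_=cam('top');print('top cam',-R.T@t)
print(proj('side',[[.497,.227,.066],[.497,.309,.066]]))
q=plan([(tray(134.2,.14,.1,.13),down(45),0.,5),(tray(134.2,.14,.1,.011),down(45),0.,3),(tray(134.2,.14,.075,.011),down(44),0.,1),(tray(132.2,.14,.073,.011),down(42.2),0.,2)])
print(); p=q[0]
plan([(p,q[1],0.,1),(tray(132.2,.14,.1,.011),q[1],0.,1),(tray(132.2,.14,.1,.2),q[1],0.06,4),(np.array([.36,-.3,.22]),down(45),.06,4)],q)
```

```text
side cam [ 0.171 -1.043  0.912]
top cam [ 0.339 -0.054  1.195]
[[186.304 146.011]
 [178.473 133.219]]
TOO BIG 1
TOO BIG 2
TOO BIG 3
TOO BIG 4
TOO BIG 5
[[[0.0613, 0.016, 0.0244], [0.0, -0.2, 0.0], 0.0], [[0.0613, 0.016, 0.0242], [0.0, -0.2, 0.0], 0.0], [[0.0614, 0.016, 0.024], [0.0, -0.3, 0.0], 0.0], [[0.0616, 0.016, 0.0237], [0.0, -0.2, 0.0], 0.0], [[0.0616, 0.0159, 0.0234], [0.0, -0.2, 0.0], 0.0], [[0.0, 0.0397, 0.0], [0.0, 0.0, 0.0], 0.0], [[0.0001, 0.0397, 0.0], [0.0, 0.0, 0.0], 0.0], [[0.0, 0.0396, 0.0], [0.0, 0.0, 0.0], 0.0], [[0.025, 0.0, -0.0003], [0.0, 1.0, 0.0], 0.0], [[0.0035, 0.0, 0.0012], [0.0, 0.9, 0.0], 0.0]]
[[[0.0034, 0.0, 0.0013], [0.0, 0.9, 0.0], 0.0]]

[[[0.0, 0.0, 0.0], [0.0, 0.0, 0.0], 0.0], [[-0.027, 0.0, 0.0], [0.0, 0.0, 0.0], 0.0], [[0.0, -0.0472, 0.0], [0.0, 0.0, 0.0], 0.06], [[-0.0001, -0.0473, 0.0], [0.0, 0.0, 0.0], 0.06], [[0.0, -0.0472, 0.0], [0.0, 0.0, 0.0], 0.06], [[0.0, -0.0473, 0.0], [0.0, 0.0, 0.0], 0.06], [[-0.0565, -0.005, -0.0225], [0.0, -0.7, 0.0], 0.06], [[-0.0568, -0.0049, -0.0218], [0.0, -0.7, 0.0], 0.06], [[-0.057, -0.005, -0.0212], [0.0, -0.7, 0.0], 0.06], [[-0.0573, -0.0049, -0.0204], [0.0, -0.7, 0.0], 0.06]]
```

>>> {"method": "jog_arm", "body": {"series": [[[0.051, 0.013, 0.02], [0, -0.2, 0], 0], [[0.051, 0.013, 0.02], [0, -0.2, 0], 0], [[0.051, 0.013, 0.02], [0, -0.2, 0], 0], [[0.051, 0.013, 0.02], [0, -0.2, 0], 0], [[0.051, 0.014, 0.02], [0, -0.2, 0], 0], [[0.052, 0.014, 0.02], [0, -0.1, 0], 0], [[0, 0.04, 0], [0, 0, 0], 0], [[0, 0.04, 0], [0, 0, 0], 0], [[0, 0.039, 0], [0, 0, 0], 0], [[0, 0, 0], [0, 0, 0], 0]]}}

```text
time_s: 7.52
tcp_pos: [0.4633, -0.083, 0.0094]
ee_rot: [[0.703, -0.007, -0.711], [0.711, -0.001, 0.703], [-0.005, -1.0, 0.004]]
wrist_force: [1.0, -0.5, 0.2]
gripper_width: 0.001
```

Run:
```python
from h import *
q=plan([(tray(134.2,.14,.076,.011),down(44),0.,2),(tray(132.2,.14,.073,.011),down(42.2),0.,3)])
```

```text
[[[0.0113, -0.0009, -0.0026], [-0.1, 0.7, -0.2], 0.0], [[0.0113, -0.0008, -0.0025], [-0.1, 0.6, -0.1], 0.0], [[0.0026, 0.0, 0.0008], [0.0, 0.6, 0.0], 0.0], [[0.0027, 0.0, 0.0009], [0.0, 0.6, 0.0], 0.0], [[0.0026, 0.0, 0.0009], [0.0, 0.6, 0.0], 0.0]]
```

>>> {"method": "jog_arm", "body": {"series": [[[0.0113, -0.001, -0.0026], [0, 0.7, 0], 0], [[0.0113, -0.0005, -0.0025], [0, 0.6, 0], 0], [[0.0026, 0, 0.0008], [0, 0.6, 0], 0], [[0.0027, 0, 0.0009], [0, 0.6, 0], 0], [[0.0026, 0, 0.0009], [0, 0.6, 0], 0], [[0, 0, 0], [0, 0, 0], 0], [[-0.027, 0, 0], [0, 0, 0], 0], [[0, -0.06, 0], [0, 0, 0], 0.06], [[0, -0.06, 0], [0, 0, 0], 0.06], [[0, -0.06, 0], [0, 0, 0], 0.06]]}}

```text
time_s: 8.78
tcp_pos: [0.4694, -0.0814, 0.1951]
ee_rot: [[0.741, 0.002, -0.672], [0.672, 0.0, 0.741], [0.001, -1.0, -0.001]]
wrist_force: [1.9, -0.0, -0.2]
gripper_width: 0.259
```

>>> {"method": "jog_arm", "body": {"series": [[[-0.056, -0.005, -0.022], [0, -0.7, 0], 0.06], [[-0.057, -0.005, -0.022], [0, -0.7, 0], 0.06], [[-0.057, -0.005, -0.021], [0, -0.7, 0], 0.06], [[-0.057, -0.005, -0.02], [0, -0.7, 0], 0.06], [[-0.05, 0, -0.03], [0, 0, 0], 0.06], [[0, 0, 0], [0, 0, 0], 0.06]]}}

```text
time_s: 9.52
tcp_pos: [0.347, -0.3585, 0.2127]
ee_rot: [[0.711, 0.001, -0.703], [0.703, -0.0, 0.711], [0.0, -1.0, -0.001]]
wrist_force: [0.5, 0.0, -0.2]
gripper_width: 0.685
```

Run:
```python
from h import *
im=capture('top')[:,:,::-1]
s=capture('side')[:,:,::-1];cv2.imwrite('pics/side4.png',s);cv2.imwrite('pics/top4.png',im)
cv2.imwrite('pics/c5.png',np.hstack([cv2.resize(im[150:270,200:300],(400,480),interpolation=2),cv2.resize(s[110:230,140:240],(400,480),interpolation=2)]))
for n,i in (('top',im),('side',s)):
    print(n,blobs(i,*ORG,20))
```

```text
top [([247.7, 200.4], 111), ([127.0, 241.0], 143), ([91.9, 244.3], 144)]
side [([245.3, 198.8], 62)]
```

View pics/c5.png

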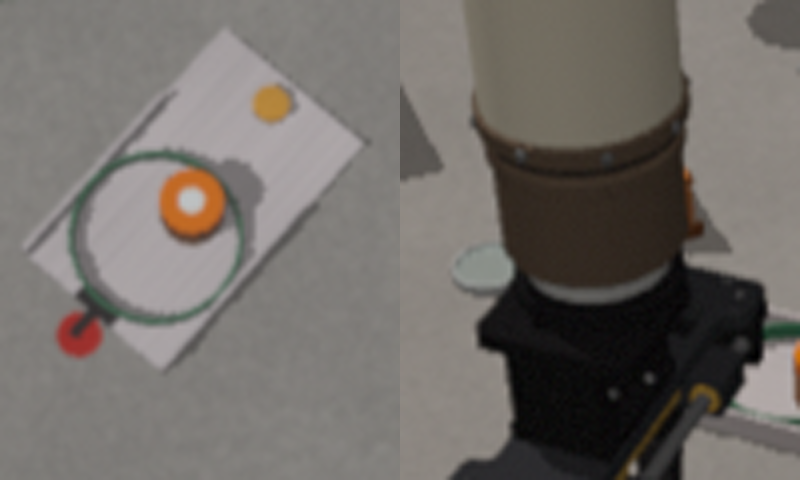

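The pointer tip at (76,336) in the crop now sits on the red dot's centre at (78,334), and jar_c is upright in the tin. The rack is still hidden in the side view, so I'll move the arm round to the left to see it.

Run:
```python
from h import *
print(sense()['joints'])
plan([(np.array([.42,.0,.28]),down(66),0.06,8),(np.array([.38,.42,.28]),down(90),.06,9)])
```

```text
[-2.69384615e+01  1.00507765e+01 -1.78852105e+01 -3.04265746e-02
 -6.20682032e+01 -1.08148610e+02]
[[[0.0378, -0.0084, 0.0251], [0.0, -2.6, 0.0], 0.06], [[0.0389, -0.0084, 0.0234], [0.0, -2.7, 0.0], 0.06], [[0.0399, -0.0084, 0.0215], [0.0, -2.6, 0.0], 0.06], [[0.0409, -0.0084, 0.0197], [0.0, -2.7, 0.0], 0.06], [[0.0418, -0.0084, 0.0178], [0.0, -2.6, 0.0], 0.06], [[0.0426, -0.0084, 0.0158], [0.0, -2.6, 0.0], 0.06], [[0.0432, -0.0083, 0.0139], [0.0, -2.7, 0.0], 0.06], [[0.0438, -0.0084, 0.0118], [0.0, -2.6, 0.0], 0.06], [[0.0408, 0.0, 0.023], [0.0, -2.7, 0.0], 0.06], [[0.0419, 0.0, 0.0211], [0.0, -2.6, 0.0], 0.06]]
[[[0.0428, 0.0, 0.0192], [0.0, -2.7, 0.0], 0.06], [[0.0436, 0.0001, 0.0172], [0.0, -2.7, 0.0], 0.06], [[0.0444, 0.0, 0.015], [0.0, -2.6, 0.0], 0.06], [[0.045, 0.0, 0.0131], [0.0, -2.7, 0.0], 0.06], [[0.0456, 0.0, 0.0109], [0.0, -2.7, 0.0], 0.06], [[0.0461, 0.0, 0.0087], [0.0, -2.6, 0.0], 0.06], [[0.0464, 0.0, 0.0067], [0.0, -2.7, 0.0], 0.06]]
```

>>> {"method": "jog_arm", "body": {"series": [[[0.038, -0.0085, 0.025], [0, -2.6, 0], 0.06], [[0.039, -0.0085, 0.023], [0, -2.7, 0], 0.06], [[0.04, -0.0085, 0.0215], [0, -2.6, 0], 0.06], [[0.041, -0.0085, 0.02], [0, -2.7, 0], 0.06], [[0.042, -0.0085, 0.018], [0, -2.6, 0], 0.06], [[0.0425, -0.0085, 0.016], [0, -2.6, 0], 0.06], [[0.043, -0.0085, 0.014], [0, -2.7, 0], 0.06], [[0.044, -0.0085, 0.012], [0, -2.6, 0], 0.06], [[0.041, 0, 0.023], [0, -2.7, 0], 0.06], [[0.042, 0, 0.021], [0, -2.6, 0], 0.06]]}}

```text
time_s: 10.88
tcp_pos: [0.4097, 0.0975, 0.2813]
ee_rot: [[0.315, 0.001, -0.949], [0.949, 0.001, 0.315], [0.001, -1.0, -0.001]]
wrist_force: [0.1, -0.4, 0.4]
gripper_width: 0.687
```

>>> {"method": "jog_arm", "body": {"series": [[[0.043, 0, 0.019], [0, -2.7, 0], 0.06], [[0.0435, 0, 0.017], [0, -2.7, 0], 0.06], [[0.0445, 0, 0.015], [0, -2.6, 0], 0.06], [[0.045, 0, 0.013], [0, -2.7, 0], 0.06], [[0.0455, 0, 0.011], [0, -2.7, 0], 0.06], [[0.046, 0, 0.009], [0, -2.6, 0], 0.06], [[0.0465, 0, 0.007], [0, -2.7, 0], 0.06], [[0, 0, 0], [0, 0, 0], 0.06]]}}

```text
time_s: 11.88
tcp_pos: [0.3765, 0.4248, 0.2799]
ee_rot: [[-0.008, -0.001, -1.0], [1.0, -0.001, -0.008], [-0.0, -1.0, 0.001]]
wrist_force: [-0.4, -0.9, 0.7]
gripper_width: 0.689
```

Run:
```python
from h import *
np.set_printoptions(precision=4,suppress=True)
s=capture('side')[:,:,::-1];cv2.imwrite('pics/side5.png',s)
cv2.imwrite('pics/c6.png',np.hstack([cv2.resize(s[100:220,130:260],(520,480),interpolation=2)]))
print(blobs(s,*ORG,15)); W=lambda i,n:[b for b in blobs(i,(0,0,150),(180,90,255),3) if 3<b[1]<60]
print(W(s,'side')[:30]); print(sense()['joints'])
t=cv2.imread('pics/top4.png')
f=lambda x,y,z:atz('top',(200+x/4-.4,150+y/4-.4),z)
print('ring',f(157,237,.016),tray(134.4,.11,0,0),'tip',f(76,336,.006),'jarc',atz('top',(247.7,200.4),.048))
print('spots',[b for b in blobs(t,(0,0,170),(180,70,255),4) if b[0][1]>190 and b[1]<60])
```

```text
[([245.2, 198.2], 69)]
[([170.4, 1.7], 55), ([32.3, 188.9], 7), ([245.0, 197.7], 18), ([253.5, 203.7], 11), ([215.9, 208.0], 30), ([423.5, 255.5], 4), ([430.0, 261.0], 5), ([183.9, 341.2], 48)]
[  64.6857   14.3435   -2.3429   -0.0253  -73.3867 -154.3402]
ring [ 0.5577 -0.039   0.016 ] [ 0.558  -0.0394  0.    ] tip [0.5025 0.0163 0.006 ] jarc [ 0.5703 -0.0625  0.048 ]
spots [([235.6, 193.2], 5), ([239.4, 197.3], 9), ([247.5, 199.6], 31), ([240.2, 212.8], 8), ([234.8, 218.8], 5), ([231.9, 222.0], 9), ([237.5, 222.3], 11), ([242.8, 221.0], 4), ([236.1, 234.2], 8), ([242.2, 234.2], 6), ([127.0, 241.7], 31), ([91.8, 245.4], 32)]
```

View pics/c6.png

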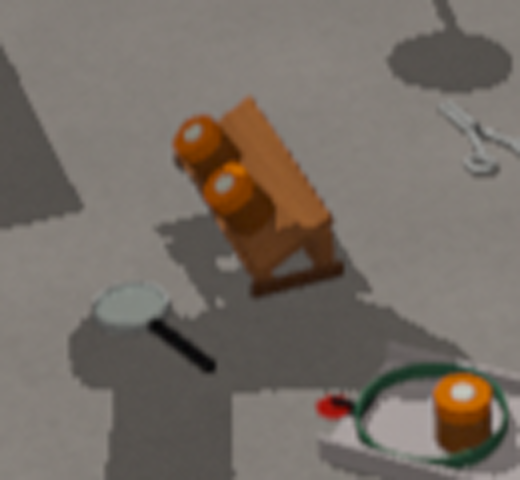

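The side crop shows both rack jars clear. Their lid spots are at side-image (177.9,132.6) for jar_a and (185.4,145.6) for jar_b, with jar_c's at (245.0,197.6). Triangulating these with the top view gives their heights.

Run:
```python
from h import *
np.set_printoptions(precision=4,suppress=True)
for n,a,b in(('a',(91.8,245.4),(177.9,132.6)),('b',(127,241.7),(185.4,145.6)),('c',(247.5,199.6),(245.,197.7))):
    X=tri(a,b);print(n,X,'reproj',proj('top',X)-a,atz('top',a,.066),atz('top',a,.048))
t=cv2.imread('pics/top4.png')
TC=np.array([.558,-.0395]);
jc=atz('top',(247.5,199.6),.048)[:2]-TC;print('jarc rel',jc,np.hypot(*jc),np.degrees(np.arctan2(jc[1],jc[0])))
# rack edges: board high edge from crop1 of top0: TL(31,182) TR(277,158), lip (42,276)-(298,250) /3+(60,160)
for p,q,z in(((31,182),(277,158),.05),((42,276),(298,250),.025)):
    a=atz('top',(60+p[0]/3-.3,160+p[1]/3-.3),z);b=atz('top',(60+q[0]/3-.3,160+q[1]/3-.3),z);print(a,b,'yaw',np.degrees(np.arctan2(*(a-b)[[1,0]]))-90)
```

```text
a [0.4947 0.3078 0.0695] reproj [[ 0.0166 -0.1735]] [0.4948 0.309  0.066 ] [0.4973 0.3147 0.048 ]
b [0.4947 0.2264 0.0686] reproj [[-0.0241  0.2455]] [0.4956 0.227  0.066 ] [0.4981 0.2314 0.048 ]
c [ 0.5714 -0.062   0.0498] reproj [[-0.03    0.2371]] [ 0.5686 -0.062   0.066 ] [ 0.5723 -0.0622  0.048 ]
jarc rel [ 0.0143 -0.0227] 0.026788570362232457 -57.7443958729166
[0.5618 0.3643 0.05  ] [0.5626 0.1683 0.05  ] yaw 0.21771846918743165
[0.4894 0.3659 0.025 ] [0.4908 0.1603 0.025 ] yaw 0.37946496803513696
```

```bash
cat >> h.py <<'E'
TILT=np.array([[0,.5,-.866],[1,0,0],[0,-.866,-.5]]);TY=TILT[:,1]
LID={'a':np.array([.495,.3083,.067]),'b':np.array([.4952,.2267,.067])}
E
python3 - <<'E'
from h import *
L=LID['a'];T=L+.027*TY
plan([(L-.07*TY,TILT,.06,5)]);print()
plan([(L-.07*TY,TILT,.06,1),(T-.004*TY,TILT,.06,3)],(L-.07*TY,TILT))
E
```

```text
[[[-0.023, 0.0305, -0.0165], [-6.0, 0.1, 0.0], 0.06], [[-0.023, 0.0321, -0.0133], [-6.0, 0.0, 0.0], 0.06], [[-0.023, 0.0333, -0.0099], [-6.0, 0.1, 0.0], 0.06], [[-0.023, 0.0342, -0.0064], [-6.0, 0.1, 0.0], 0.06], [[-0.023, 0.0346, -0.0028], [-6.1, 0.0, 0.0], 0.06]]

[[[0.0, 0.0, 0.0], [0.0, 0.0, 0.0], 0.06], [[0.0, 0.031, 0.0], [0.0, 0.0, 0.0], 0.06], [[0.0, 0.031, 0.0], [0.0, 0.0, 0.0], 0.06], [[0.0, 0.031, 0.0], [0.0, 0.0, 0.0], 0.06]]
```

>>> {"method": "jog_arm", "body": {"series": [[[-0.023, 0.0305, -0.0165], [-6, 0.1, 0], 0.06], [[-0.023, 0.032, -0.0135], [-6, 0, 0], 0.06], [[-0.023, 0.0335, -0.01], [-6, 0.1, 0], 0.06], [[-0.023, 0.034, -0.0065], [-6, 0.1, 0], 0.06], [[-0.023, 0.0345, -0.003], [-6, 0, 0], 0.06], [[0, 0, 0], [0, 0, 0], 0.06], [[0, 0, 0], [0, 0, 0], 0.06]]}}

```text
time_s: 12.8
tcp_pos: [0.488, 0.2977, 0.1709]
ee_rot: [[-0.033, 0.413, -0.91], [0.999, 0.012, -0.031], [-0.002, -0.911, -0.413]]
wrist_force: [-0.4, -0.3, -0.1]
gripper_width: 0.689
```

Run:
```python
from h import *
s=sense();print(s['joints'],s['wrist_force'])
L=LID['a'];T=L+.027*TY
plan([(T,TILT,.06,5)])
```

```text
[  53.93068231   10.80314072  -41.00134783   41.8837391   -29.31959974
 -177.41282983] [-0.3971934  -0.28573093 -0.10518472]
[[[0.002, 0.0249, 0.0067], [-1.1, 0.3, 0.2], 0.06], [[0.0021, 0.0248, 0.0072], [-1.1, 0.4, 0.1], 0.06], [[0.0021, 0.0246, 0.0077], [-1.2, 0.3, 0.2], 0.06], [[0.0021, 0.0244, 0.0082], [-1.1, 0.4, 0.1], 0.06], [[0.0021, 0.0243, 0.0087], [-1.1, 0.3, 0.2], 0.06]]
```

j6 has reached its range limit, so I'll use the equivalent half-turned grasp.

>>> {"method": "jog_arm", "body": {"series": [[[0, 0, 0], [0, -10.6, 0], 0.06], [[0, 0, 0], [0, -10.6, 0], 0.06], [[0, 0, 0], [0, -10.6, 0], 0.06], [[0, 0, 0], [0, -10.6, 0], 0.06], [[0, 0, 0], [0, -10.6, 0], 0.06], [[0, 0, 0], [0, -10.6, 0], 0.06], [[0, 0, 0], [0, -10.6, 0], 0.06], [[0, 0, 0], [0, -10.6, 0], 0.06], [[0, 0, 0], [0, -10.6, 0], 0.06], [[0, 0, 0], [0, -10.6, 0], 0.06]]}}

```text
time_s: 14.05
tcp_pos: [0.4877, 0.2993, 0.1709]
ee_rot: [[-0.863, 0.413, 0.29], [-0.313, 0.013, -0.95], [-0.396, -0.911, 0.118]]
wrist_force: [0.0, -1.5, 1.1]
gripper_width: 0.69
```

>>> {"method": "jog_arm", "body": {"series": [[[0, 0, 0], [0, -10.6, 0], 0.06], [[0, 0, 0], [0, -10.6, 0], 0.06], [[0, 0, 0], [0, -10.6, 0], 0.06], [[0, 0, 0], [0, -10.6, 0], 0.06], [[0, 0, 0], [0, -10.6, 0], 0.06], [[0, 0, 0], [0, -10.6, 0], 0.06], [[0, 0, 0], [0, -8, 0], 0.06], [[0, 0, 0], [0, 0, 0], 0.06]]}}

```text
time_s: 15.05
tcp_pos: [0.4878, 0.299, 0.1708]
ee_rot: [[-0.005, 0.413, 0.911], [-1.0, 0.012, -0.011], [-0.016, -0.911, 0.413]]
wrist_force: [0.1, 0.2, -0.3]
gripper_width: 0.694
```

```bash
cat >> h.py <<'E'
TILT=TILT*[-1,1,-1]
E
python3 - <<'E'
from h import *
s=sense();print(s['joints'],s['wrist_force'])
L=LID['a'];T=L+.027*TY
plan([(L-.03*TY,TILT,.06,3)])
E
```

```text
[ 54.03489044  10.85944116 -40.94914648  41.88777704 -29.32651151
   0.09629928] [ 0.0887246   0.20752139 -0.34560575]
[[[-0.0027, 0.0226, -0.0131], [1.9, -0.2, -0.2], 0.06], [[-0.0028, 0.0221, -0.0138], [1.8, -0.2, -0.2], 0.06], [[-0.0029, 0.0217, -0.0145], [1.9, -0.3, -0.3], 0.06]]
```

>>> {"method": "jog_arm", "body": {"series": [[[-0.003, 0.0225, -0.013], [1.9, -0.2, -0.2], 0.06], [[-0.003, 0.022, -0.014], [1.8, -0.2, -0.2], 0.06], [[-0.003, 0.0215, -0.0145], [1.9, -0.3, -0.3], 0.06], [[0, 0, 0], [0, 0, 0], 0.06], [[0, 0, 0], [0, 0, 0], 0.06]]}}

```text
time_s: 15.68
tcp_pos: [0.4894, 0.3054, 0.1136]
ee_rot: [[-0.008, 0.493, 0.87], [-1.0, -0.005, -0.006], [0.001, -0.87, 0.493]]
wrist_force: [-0.2, -0.4, 0.9]
gripper_width: 0.687
```

Run:
```python
from h import *
s=sense();print(s['joints'],s['wrist_force'])
L=LID['a'];T=L+.027*TY
plan([(T,TILT,.06,4)])
```

```text
[ 42.67801645  14.90706024 -52.18366453  88.71517752 -19.76395135
 -37.7723504 ] [-0.23565608 -0.37638113  0.89659824]
[[[-0.0008, 0.0176, -0.0045], [0.1, -0.1, 0.1], 0.06], [[-0.0007, 0.0175, -0.0045], [0.1, -0.1, 0.0], 0.06], [[-0.0008, 0.0176, -0.0045], [0.1, -0.1, 0.1], 0.06], [[-0.0007, 0.0175, -0.0046], [0.1, 0.0, 0.1], 0.06]]
```

>>> {"method": "jog_arm", "body": {"series": [[[-0.0008, 0.008, -0.006], [0.1, -0.1, 0.1], 0.06], [[-0.0008, 0.008, -0.006], [0.1, -0.1, 0.1], 0.06], [[-0.0008, 0.008, -0.006], [0.1, -0.1, 0], 0.06], [[0, 0, 0], [0, 0, 0], 0.06]]}}

```text
time_s: 16.18
tcp_pos: [0.4855, 0.3078, 0.0835]
ee_rot: [[0.0, 0.498, 0.867], [-1.0, -0.002, 0.001], [0.002, -0.867, 0.498]]
wrist_force: [1.1, -0.1, 0.7]
gripper_width: 0.686
```

Run:
```python
from h import *
s=sense();print(s['joints'],s['wrist_force'])
L=LID['a'];T=L+.027*TY
print(TILT.T@(T-s['tcp_pos']))
```

```text
[ 36.58229044  17.585042   -53.52220591 107.93635595 -18.26463137
 -51.53450938] [ 1.06397005 -0.13152301  0.73156618]
[-4.82894985e-04  4.60288741e-02 -1.40943893e-05]
```

j4 is nearing its limit. I'll grasp with a 20° tilt instead, which is 10° off the jar axis with the fingers still along the cylinder sides, and make up the difference when placing.

```bash
cat >> h.py <<'E'
def tilt(a):  # tool x = world -y, body leaning a deg toward -x
    s,c=np.sin(np.radians(a)),np.cos(np.radians(a));return np.array([[0,s,c],[-1,0,0],[0,-c,s]])
U=np.array([-.5,0,.866])
T20=tilt(20);
def pick(k):return LID[k]-.011*U+.019*T20[:,1]
E
python3 - <<'E'
from h import *
T=pick('a');ty=T20[:,1];print(T)
q=plan([(T-.065*ty,T20,.06,4)]);print()
plan([(T,T20,.06,4)],(T-.065*ty,T20))
E
```

```text
[0.50699838 0.3083     0.03961984]
[[[-0.0001, -0.0038, 0.002], [-2.5, 0.0, 0.0], 0.06], [[-0.0001, -0.0039, 0.0018], [-2.4, 0.0, 0.1], 0.06], [[-0.0001, -0.004, 0.0016], [-2.5, 0.0, 0.0], 0.06], [[-0.0002, -0.0041, 0.0015], [-2.5, 0.1, 0.0], 0.06]]

[[[0.0, 0.0162, 0.0], [0.0, 0.0, 0.0], 0.06], [[0.0, 0.0163, 0.0], [0.0, 0.0, 0.0], 0.06], [[0.0, 0.0163, 0.0], [0.0, 0.0, 0.0], 0.06], [[0.0, 0.0162, 0.0], [0.0, 0.0, 0.0], 0.06]]
```

>>> {"method": "jog_arm", "body": {"series": [[[0, -0.004, 0.002], [-2.5, 0, 0], 0.06], [[0, -0.004, 0.002], [-2.5, 0, 0], 0.06], [[0, -0.004, 0.0015], [-2.5, 0, 0], 0.06], [[0, -0.004, 0.0015], [-2.5, 0, 0], 0.06], [[0, 0, 0], [0, 0, 0], 0.06], [[0, 0, 0], [0, 0, 0], 0.06]]}}

```text
time_s: 16.92
tcp_pos: [0.4859, 0.3078, 0.1005]
ee_rot: [[0.002, 0.354, 0.935], [-1.0, -0.004, 0.003], [0.005, -0.935, 0.354]]
wrist_force: [-1.4, 0.1, -0.5]
gripper_width: 0.688
```

Run:
```python
from h import *
T=pick('a');ty=T20[:,1];print(sense()['joints'])
q=plan([(T-.03*ty,T20,.06,4),(T,T20,.06,4)])
```

```text
[ 52.30566815  17.40745222 -43.58685456  46.66497395 -22.86479875
  -4.60628061]
[[[-0.0002, 0.0086, -0.0004], [-0.2, 0.0, 0.1], 0.06], [[-0.0001, 0.0086, -0.0003], [-0.2, 0.1, 0.0], 0.06], [[-0.0002, 0.0086, -0.0003], [-0.2, 0.0, 0.1], 0.06], [[-0.0001, 0.0086, -0.0002], [-0.1, 0.1, 0.0], 0.06], [[0.0, 0.0075, 0.0], [0.0, 0.0, 0.0], 0.06], [[0.0, 0.0075, 0.0], [0.0, 0.0, 0.0], 0.06], [[0.0, 0.0075, -0.0001], [0.0, 0.0, 0.0], 0.06], [[0.0, 0.0075, 0.0], [0.0, 0.0, 0.0], 0.06]]
```

>>> {"method": "jog_arm", "body": {"series": [[[0, 0.0085, 0], [-0.2, 0, 0], 0.06], [[0, 0.0085, -0.0005], [-0.2, 0, 0.1], 0.06], [[0, 0.0085, 0], [-0.2, 0, 0], 0.06], [[0, 0.0085, -0.0005], [-0.1, 0, 0.1], 0.06], [[0, 0.0075, 0], [0, 0, 0], 0.06], [[0, 0.0075, 0], [0, 0, 0], 0.06], [[0, 0.0075, 0], [0, 0, 0], 0.06], [[0, 0, 0], [0, 0, 0], 0.06], [[0, 0, 0], [0, 0, 0], 0.06]]}}

```text
time_s: 18.05
tcp_pos: [0.5047, 0.3065, 0.0464]
ee_rot: [[0.0, 0.341, 0.94], [-1.0, -0.002, 0.001], [0.002, -0.94, 0.341]]
wrist_force: [-0.6, -0.7, 0.3]
gripper_width: 0.69
```

Run:
```python
from h import *
T=pick('a');s=sense();print(s['joints'],(T-s['tcp_pos'])@T20)
i=capture('side')[:,:,::-1]
cv2.imwrite('pics/c7.png',cv2.resize(i[90:190,130:230],(500,500),interpolation=2))
```

```text
[ 43.47599339  22.74135803 -47.72077393  70.78392049 -14.4565755
 -21.87006349] [-0.00177696  0.00719132 -0.00019142]
```

View pics/c7.png

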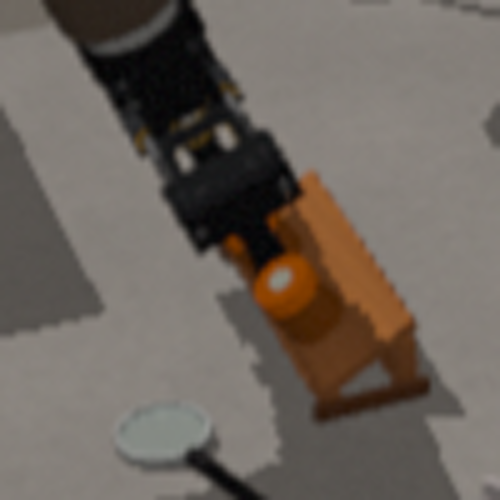

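The crop shows the fingers straddling jar_a, with jar_b untouched at (285,280). I'll go 6 mm deeper and close.

>>> {"method": "jog_arm", "body": {"series": [[[-0.001, 0.003, 0], [0, 0, 0], 0.06], [[-0.001, 0.003, 0], [0, 0, 0], 0.06], [[0, 0, 0], [0, 0, 0], 0.06], [[0, 0, 0], [0, 0, 0], 0.03], [[0, 0, 0], [0, 0, 0], 0.03], [[0, 0, 0], [0, 0, 0], 0.03], [[0, 0, 0], [0, 0, 0], 0.03]]}}

```text
time_s: 18.98
tcp_pos: [0.5068, 0.3092, 0.0412]
ee_rot: [[0.001, 0.342, 0.94], [-1.0, -0.001, 0.002], [0.001, -0.94, 0.342]]
wrist_force: [-0.2, 0.8, 0.6]
gripper_width: 0.452
```

Run:
```python
from h import *
T=pick('a');s=sense();print(s['joints'],(T-s['tcp_pos'])@T20,s['gripper_width']*87)
p,R=np.array(s['tcp_pos']),np.array(s['ee_rot'])
np.savez('grasp_a.npz',p=p,R=R)
q=plan([(p+.06*U,R,.03,4)])
plan([(np.array([.45,.25,.2]),tilt(0),.03,5)],q)
```

```text
[ 42.36718883  23.37573941 -47.87922938  74.63708511 -13.85948954
 -24.71755604] [ 0.00085254  0.00156148 -0.00038248] 39.349314414431056
[[[0.0, -0.0148, -0.0026], [0.0, 0.0, 0.0], 0.03], [[0.0, -0.0147, -0.0026], [0.0, 0.0, 0.0], 0.03], [[0.0, -0.0148, -0.0026], [0.0, 0.0, 0.0], 0.03], [[0.0, -0.0148, -0.0026], [0.0, 0.0, 0.0], 0.03]]
[[[0.0119, -0.0219, 0.0022], [-4.0, 0.0, 0.0], 0.03], [[0.0118, -0.022, 0.0007], [-4.0, 0.0, 0.0], 0.03], [[0.0119, -0.022, -0.0008], [-4.0, 0.0, 0.0], 0.03], [[0.0118, -0.0219, -0.0024], [-4.0, 0.1, 0.1], 0.03], [[0.0119, -0.0217, -0.0038], [-4.0, 0.0, 0.0], 0.03]]
```

>>> {"method": "jog_arm", "body": {"series": [[[0, -0.01, -0.002], [0, 0, 0], 0.03], [[0, -0.015, -0.0025], [0, 0, 0], 0.03], [[0, -0.015, -0.0025], [0, 0, 0], 0.03], [[0, -0.02, -0.0035], [0, 0, 0], 0.03], [[0.012, -0.022, 0.002], [-4, 0, 0], 0.03], [[0.012, -0.022, 0.001], [-4, 0, 0], 0.03], [[0.012, -0.022, -0.001], [-4, 0, 0], 0.03], [[0.012, -0.022, -0.0025], [-4, 0, 0], 0.03], [[0.012, -0.022, -0.004], [-4, 0, 0], 0.03], [[0, 0, 0], [0, 0, 0], 0.03]]}}

```text
time_s: 20.23
tcp_pos: [0.4531, 0.2509, 0.1997]
ee_rot: [[-0.005, 0.024, 1.0], [-1.0, -0.002, -0.005], [0.002, -1.0, 0.024]]
wrist_force: [0.1, -0.6, -0.6]
gripper_width: 0.454
```

```bash
cat >> h.py <<'E'
TC=np.array([.558,-.0395,0]);CA=-57.7
def place(ang,yaw,dz,grasp,key,r=.027):
    """TCP pose putting the jar upright, underside dz above tin floor, using grasp file"""
    g=np.load(grasp);R0,p0=g['R'],g['p'];u=R0.T@U   # jar axis in tool frame
    R=down(yaw);  # tilt about tool x so that jar axis is up
    a=np.degrees(np.arctan2(-u[2],-u[1]));R=R@Ro.from_rotvec([-a,0,0],degrees=True).as_matrix()
    b=R0.T@(LID[key]-.042*U-p0)   # underside centre in tool frame
    b[0]=0 # centred by jaws
    c,s=np.cos(np.radians(ang)),np.sin(np.radians(ang))
    return TC+[r*c,r*s,.006+dz]-R@b,R,R@u
E
python3 - <<'E'
from h import *
np.set_printoptions(precision=3,suppress=True)
s=sense();print(s['joints'],s['gripper_width']*87)
p,R,u=place(182.3,272.3,0,'grasp_a.npz','a');print(p,R,u)
P=p+[0,0,.1]
q=plan([(P,R,.03,9),(p+[0,0,.02],R,.03,3)])
E
```

```text
[ 47.605  12.134 -17.701   1.241 -59.332  41.508] 39.482493562969054
[ 0.528 -0.041  0.02 ] [[ 0.04  -0.174  0.984]
 [-0.999 -0.007  0.04 ]
 [ 0.    -0.985 -0.174]] [ 0.    -0.001  1.   ]
[[[0.0323, 0.0091, 0.0083], [-1.3, -0.3, 0.0], 0.03], [[0.0324, 0.009, 0.0083], [-1.2, -0.3, 0.0], 0.03], [[0.0325, 0.0087, 0.0084], [-1.3, -0.3, 0.0], 0.03], [[0.0325, 0.0086, 0.0083], [-1.3, -0.2, 0.0], 0.03], [[0.0325, 0.0084, 0.0085], [-1.2, -0.3, -0.1], 0.03], [[0.0325, 0.0083, 0.0084], [-1.3, -0.3, 0.0], 0.03], [[0.0326, 0.008, 0.0085], [-1.2, -0.3, 0.0], 0.03], [[0.0326, 0.0079, 0.0085], [-1.3, -0.3, 0.0], 0.03], [[0.0327, 0.0077, 0.0085], [-1.3, -0.3, 0.0], 0.03], [[0.0, 0.0263, 0.0046], [0.0, 0.0, 0.0], 0.03]]
[[[0.0, 0.0262, 0.0047], [0.0, 0.0, 0.0], 0.03], [[0.0, 0.0263, 0.0046], [0.0, 0.0, 0.0], 0.03]]
```

>>> {"method": "jog_arm", "body": {"series": [[[0.0325, 0.009, 0.0085], [-1.3, -0.3, 0], 0.03], [[0.0325, 0.009, 0.0085], [-1.2, -0.3, 0], 0.03], [[0.0325, 0.0085, 0.0085], [-1.3, -0.3, 0], 0.03], [[0.0325, 0.0085, 0.0085], [-1.3, -0.2, 0], 0.03], [[0.0325, 0.0085, 0.0085], [-1.2, -0.3, 0], 0.03], [[0.0325, 0.0085, 0.0085], [-1.3, -0.3, 0], 0.03], [[0.0325, 0.008, 0.0085], [-1.2, -0.3, 0], 0.03], [[0.0325, 0.008, 0.0085], [-1.3, -0.3, 0], 0.03], [[0.0325, 0.0075, 0.0085], [-1.3, -0.3, 0], 0.03], [[0, 0, 0], [0, 0, 0], 0.03]]}}

```text
time_s: 21.48
tcp_pos: [0.5268, -0.0428, 0.1162]
ee_rot: [[0.039, -0.182, 0.982], [-0.999, -0.01, 0.038], [0.003, -0.983, -0.182]]
wrist_force: [0.5, 0.6, -0.4]
gripper_width: 0.454
```

Run:
```python
from h import *
p,R,u=place(182.3,272.3,0,'grasp_a.npz','a')
q=plan([(p+[0,0,.05],R,.03,2),(p+[0,0,.006],R,.03,3)])
im=[capture(n)[:,:,::-1] for n in('top','side')]
cv2.imwrite('pics/c8.png',np.hstack([cv2.resize(im[0][150:270,200:300],(400,480),interpolation=2),cv2.resize(im[1][140:240,180:280],(400,480),interpolation=2)]))
```

```text
[[[-0.0011, 0.0227, 0.005], [0.2, 0.0, 0.1], 0.03], [[-0.001, 0.0227, 0.005], [0.3, -0.1, 0.1], 0.03], [[0.0, 0.0144, 0.0025], [0.0, 0.0, 0.0], 0.03], [[0.0, 0.0145, 0.0026], [0.0, 0.0, 0.0], 0.03], [[0.0, 0.0144, 0.0025], [0.0, 0.0, 0.0], 0.03]]
```

View pics/c8.png

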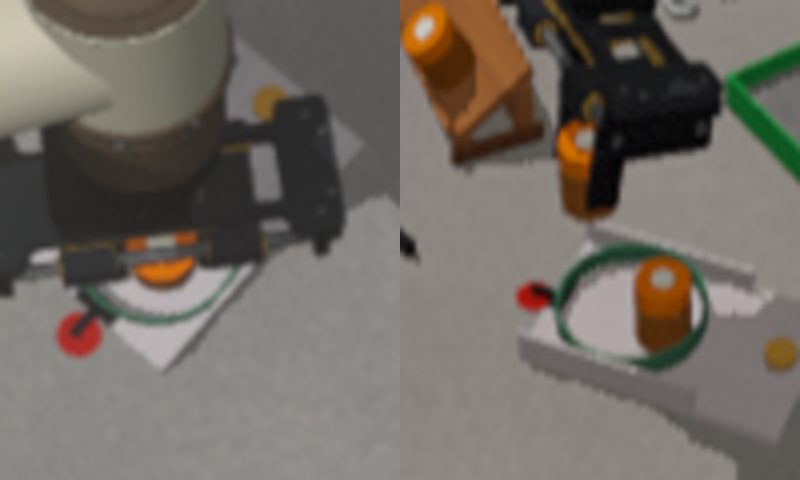

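The jar is held upright over the tin (side crop (585,170)) and the pointer is still on the red dot. Lowering.

>>> {"method": "jog_arm", "body": {"series": [[[-0.001, 0.0225, 0.005], [0.2, 0, 0.1], 0.03], [[-0.001, 0.0225, 0.005], [0.3, 0, 0.1], 0.03], [[0, 0.0145, 0.0025], [0, 0, 0], 0.03], [[0, 0.0145, 0.0025], [0, 0, 0], 0.03], [[0, 0.0145, 0.0025], [0, 0, 0], 0.03], [[0, 0, 0], [0, 0, 0], 0.03], [[0, 0, 0], [0, 0, 0], 0.03]]}}

```text
time_s: 22.45
tcp_pos: [0.5302, -0.0392, 0.029]
ee_rot: [[0.042, -0.169, 0.985], [-0.999, -0.005, 0.042], [-0.002, -0.986, -0.169]]
wrist_force: [-0.0, -0.0, -0.7]
gripper_width: 0.455
```

>>> {"method": "jog_arm", "body": {"series": [[[0, 0.002, 0.0004], [0, 0, 0], 0.03], [[0, 0.002, 0.0004], [0, 0, 0], 0.03], [[0, 0, 0], [0, 0, 0], 0.03]]}}

```text
time_s: 22.82
tcp_pos: [0.5298, -0.0392, 0.0246]
ee_rot: [[0.042, -0.17, 0.985], [-0.999, -0.005, 0.041], [-0.002, -0.985, -0.17]]
wrist_force: [-0.1, -0.6, -0.2]
gripper_width: 0.452
```

Run:
```python
from h import *
p,R,u=place(182.3,272.3,0,'grasp_a.npz','a');s=sense();print(p,s['tcp_pos'],s['ee_rot']@np.load('grasp_a.npz')['R'].T@U,s['wrist_force'])
```

```text
[ 0.52837364 -0.04068992  0.01975987] [ 0.52983642 -0.03917248  0.02462141] [-0.00413578 -0.00261377  0.99996603] [-0.14761068 -0.61558567 -0.18713579]
```

>>> {"method": "jog_arm", "body": {"series": [[[0.0015, 0.0012, -0.0005], [0, 0, 0], 0.03], [[0, 0.0012, -0.0005], [0, 0, 0], 0.03], [[0, 0, 0], [0, 0, 0], 0.03]]}}

```text
time_s: 23.2
tcp_pos: [0.5284, -0.0407, 0.0223]
ee_rot: [[0.042, -0.17, 0.985], [-0.999, -0.005, 0.042], [-0.002, -0.985, -0.17]]
wrist_force: [-0.5, -0.3, 0.2]
gripper_width: 0.452
```

>>> {"method": "jog_arm", "body": {"series": [[[0, 0.001, 0], [0, 0, 0], 0.03], [[0, 0, 0], [0, 0, 0], 0.03]]}}

```text
time_s: 23.45
tcp_pos: [0.5283, -0.0407, 0.0214]
ee_rot: [[0.042, -0.17, 0.985], [-0.999, -0.005, 0.042], [-0.002, -0.985, -0.17]]
wrist_force: [-0.4, 0.1, 0.5]
gripper_width: 0.452
```

>>> {"method": "jog_arm", "body": {"series": [[[0, 0.001, 0], [0, 0, 0], 0.03], [[0, 0, 0], [0, 0, 0], 0.03]]}}

```text
time_s: 23.7
tcp_pos: [0.5284, -0.0407, 0.0206]
ee_rot: [[0.042, -0.169, 0.985], [-0.999, -0.005, 0.042], [-0.002, -0.986, -0.169]]
wrist_force: [-0.3, 1.1, 0.6]
gripper_width: 0.452
```

>>> {"method": "jog_arm", "body": {"series": [[[0, 0.0008, 0], [0, 0, 0], 0.03], [[0, 0, 0], [0, 0, 0], 0.03]]}}

```text
time_s: 23.95
tcp_pos: [0.5285, -0.0407, 0.0205]
ee_rot: [[0.042, -0.169, 0.985], [-0.999, -0.006, 0.042], [-0.002, -0.986, -0.169]]
wrist_force: [-0.5, 0.4, 4.4]
gripper_width: 0.454
```

>>> {"method": "jog_arm", "body": {"series": [[[0, 0.0008, 0], [0, 0, 0], 0.03], [[0, 0, 0], [0, 0, 0], 0.03]]}}

```text
time_s: 24.2
tcp_pos: [0.5286, -0.0407, 0.0204]
ee_rot: [[0.043, -0.168, 0.985], [-0.999, -0.006, 0.042], [-0.001, -0.986, -0.168]]
wrist_force: [-1.2, 1.3, 8.2]
gripper_width: 0.453
```

Contact is felt at 8 N. Releasing.

>>> {"method": "jog_arm", "body": {"series": [[[0, -0.001, 0], [0, 0, 0], 0.042], [[0, 0, 0], [0, 0, 0], 0.056], [[0, 0, 0], [0, 0, 0], 0.056], [[0, 0, 0], [0, 0, 0], 0.056], [[0, -0.015, 0], [0, 0, 0], 0.056], [[0, -0.02, 0], [0, 0, 0], 0.056], [[0, -0.04, 0], [0, 0, 0], 0.056], [[0, -0.05, 0], [0, 0, 0], 0.06], [[0, 0, 0], [0, 0, 0], 0.06]]}}

```text
time_s: 25.32
tcp_pos: [0.5531, -0.0399, 0.1485]
ee_rot: [[0.043, -0.158, 0.986], [-0.999, -0.005, 0.043], [-0.002, -0.987, -0.158]]
wrist_force: [-0.1, -0.6, -0.3]
gripper_width: 0.681
```

Run:
```python
from h import *
print(sense()['joints'])
T=pick('b');ty=T20[:,1]
plan([(T-.13*ty,tilt(15),.06,8),(T-.06*ty,T20,.06,6)])
```

```text
[ 11.70974921  23.56413303  -8.38799426  -1.71678803 -67.02149708
  81.54523751]
[[[-0.0338, 0.0, -0.01], [3.0, 0.3, 0.0], 0.06], [[-0.0337, -0.0005, -0.0101], [3.0, 0.3, -0.1], 0.06], [[-0.0337, -0.0012, -0.0103], [3.0, 0.3, 0.0], 0.06], [[-0.0336, -0.0016, -0.0104], [3.0, 0.3, 0.0], 0.06], [[-0.0335, -0.0022, -0.0104], [3.1, 0.3, -0.1], 0.06], [[-0.0335, -0.0029, -0.0105], [3.0, 0.3, 0.0], 0.06], [[-0.0335, -0.0034, -0.0105], [3.0, 0.4, 0.0], 0.06], [[-0.0334, -0.0039, -0.0106], [3.0, 0.3, -0.1], 0.06], [[0.0, 0.0116, 0.001], [0.8, 0.0, 0.0], 0.06], [[0.0, 0.0117, 0.0009], [0.9, 0.0, 0.0], 0.06]]
[[[0.0, 0.0116, 0.0007], [0.8, 0.0, 0.0], 0.06], [[0.0, 0.0116, 0.0005], [0.8, 0.0, 0.0], 0.06], [[0.0, 0.0117, 0.0003], [0.9, 0.0, 0.0], 0.06], [[0.0, 0.0117, 0.0002], [0.8, 0.0, 0.0], 0.06]]
```

>>> {"method": "jog_arm", "body": {"series": [[[-0.034, 0, -0.01], [3, 0.3, 0], 0.06], [[-0.034, -0.0005, -0.01], [3, 0.3, 0], 0.06], [[-0.0335, -0.001, -0.0105], [3, 0.3, 0], 0.06], [[-0.0335, -0.0015, -0.0105], [3, 0.3, 0], 0.06], [[-0.0335, -0.002, -0.0105], [3, 0.3, 0], 0.06], [[-0.0335, -0.003, -0.0105], [3, 0.3, 0], 0.06], [[-0.0335, -0.0035, -0.0105], [3, 0.4, 0], 0.06], [[-0.0335, -0.004, -0.0105], [3, 0.3, 0], 0.06], [[0, 0, 0], [0, 0, 0], 0.06]]}}

```text
time_s: 26.45
tcp_pos: [0.4577, 0.228, 0.1576]
ee_rot: [[0.003, 0.246, 0.969], [-1.0, 0.004, 0.002], [-0.003, -0.969, 0.246]]
wrist_force: [-0.5, -1.4, -0.4]
gripper_width: 0.687
```

Run:
```python
from h import *
print(sense()['joints'])
t=capture('top')[:,:,::-1];print(blobs(t,*ORG,20),[b for b in blobs(t,(0,0,170),(180,70,255),8) if b[0][1]>190 and b[1]<60])
T=pick('b');ty=T20[:,1]
plan([(T-.06*ty,T20,.06,6)])
```

```text
[ 50.6444956    8.70261023 -36.55276388  18.24629904 -36.85627888
  25.61419636]
[([247.8, 200.3], 119), ([239.7, 218.2], 69), ([124.8, 237.0], 65)] [([247.5, 199.6], 31), ([212.9, 210.4], 24), ([435.8, 278.8], 51), ([423.4, 306.0], 24)]
[[[0.0001, 0.0111, 0.0021], [1.0, 0.0, 0.0], 0.06], [[0.0002, 0.0111, 0.0019], [0.9, 0.0, -0.1], 0.06], [[0.0001, 0.0112, 0.0017], [1.0, 0.0, 0.0], 0.06], [[0.0001, 0.0112, 0.0015], [1.0, 0.0, 0.0], 0.06], [[0.0001, 0.0112, 0.0013], [0.9, 0.0, -0.1], 0.06], [[0.0001, 0.0113, 0.0012], [1.0, 0.0, 0.0], 0.06]]
```

>>> {"method": "jog_arm", "body": {"series": [[[0, 0.011, 0.002], [1, 0, 0], 0.06], [[0, 0.011, 0.002], [0.9, 0, 0], 0.06], [[0, 0.011, 0.0015], [1, 0, 0], 0.06], [[0, 0.011, 0.0015], [1, 0, 0], 0.06], [[0, 0.0115, 0.0015], [0.9, 0, 0], 0.06], [[0, 0.0115, 0.001], [1, 0, 0], 0.06], [[0, 0, 0], [0, 0, 0], 0.06]]}}

```text
time_s: 27.38
tcp_pos: [0.4876, 0.2244, 0.095]
ee_rot: [[-0.004, 0.341, 0.94], [-1.0, -0.001, -0.004], [-0.001, -0.94, 0.341]]
wrist_force: [-0.1, 0.1, -0.7]
gripper_width: 0.691
```

Run:
```python
from h import *
print(sense()['joints'],proj('top',[[.531,-.0406,.048]]))
T=pick('b');ty=T20[:,1]
plan([(T-.03*ty,T20,.06,4),(T,T20,.06,5)])
```

```text
[ 43.29743304  14.02695998 -50.22051505  51.58376653 -17.38868968
  -2.0637834 ] [[240.13047596 217.27788903]]
[[[-0.0006, 0.0072, -0.0001], [0.0, -0.1, 0.0], 0.06], [[-0.0006, 0.0072, -0.0001], [0.0, 0.0, 0.0], 0.06], [[-0.0005, 0.0072, -0.0002], [0.1, -0.1, 0.0], 0.06], [[-0.0006, 0.0072, -0.0001], [0.0, 0.0, 0.0], 0.06], [[0.0, 0.006, 0.0], [0.0, 0.0, 0.0], 0.06], [[0.0, 0.006, 0.0], [0.0, 0.0, 0.0], 0.06], [[0.0, 0.006, 0.0], [0.0, 0.0, 0.0], 0.06], [[0.0, 0.006, 0.0], [0.0, 0.0, 0.0], 0.06], [[0.0, 0.006, 0.0], [0.0, 0.0, 0.0], 0.06]]
```

```bash
cat >> h.py <<'E'
T14=tilt(14)
def pickb():return LID['b']-.011*U+.019*T14[:,1]
E
python3 - <<'E'
from h import *
T=pickb();ty=T14[:,1]
plan([(T-.055*ty,T14,.06,4),(T-.03*ty,T14,.06,4)])
E
```

```text
[[[-0.0006, 0.001, 0.0008], [-1.5, -0.1, 0.0], 0.06], [[-0.0006, 0.001, 0.0008], [-1.5, 0.0, 0.0], 0.06], [[-0.0005, 0.0009, 0.0009], [-1.4, -0.1, 0.0], 0.06], [[-0.0006, 0.0009, 0.0009], [-1.5, 0.0, 0.0], 0.06], [[0.0, 0.0063, 0.0], [0.0, 0.0, 0.0], 0.06], [[0.0, 0.0062, 0.0], [0.0, 0.0, 0.0], 0.06], [[0.0, 0.0063, 0.0], [0.0, 0.0, 0.0], 0.06], [[0.0, 0.0062, 0.0], [0.0, 0.0, 0.0], 0.06]]
```

>>> {"method": "jog_arm", "body": {"series": [[[-0.0005, 0.001, 0.001], [-1.5, 0, 0], 0.06], [[-0.0005, 0.001, 0.001], [-1.5, 0, 0], 0.06], [[-0.0005, 0.001, 0.001], [-1.5, 0, 0], 0.06], [[-0.0005, 0.001, 0.001], [-1.5, 0, 0], 0.06], [[0, 0.006, 0], [0, 0, 0], 0.06], [[0, 0.0065, 0], [0, 0, 0], 0.06], [[0, 0.006, 0], [0, 0, 0], 0.06], [[0, 0.0065, 0], [0, 0, 0], 0.06], [[0, 0, 0], [0, 0, 0], 0.06]]}}

```text
time_s: 28.5
tcp_pos: [0.4982, 0.2285, 0.0684]
ee_rot: [[-0.002, 0.241, 0.97], [-1.0, 0.002, -0.002], [-0.002, -0.97, 0.241]]
wrist_force: [-0.0, 0.2, 0.9]
gripper_width: 0.695
```

Run:
```python
from h import *
s=sense();print(s['joints'])
T=pickb()
plan([(T,T14,.06,6)])
```

```text
[ 45.51880354  19.1897952  -40.54115846  26.52312232 -22.47729381
  20.47324074]
[[[0.0003, 0.005, 0.0], [0.0, 0.0, 0.0], 0.06], [[0.0003, 0.0051, -0.0001], [0.0, 0.0, 0.0], 0.06], [[0.0004, 0.005, 0.0], [0.0, -0.1, -0.1], 0.06], [[0.0003, 0.005, 0.0], [0.0, 0.0, 0.0], 0.06], [[0.0003, 0.005, 0.0], [0.0, 0.0, 0.0], 0.06], [[0.0003, 0.0051, -0.0001], [0.0, 0.0, 0.0], 0.06]]
```

>>> {"method": "jog_arm", "body": {"series": [[[0.0003, 0.005, 0], [0, 0, 0], 0.06], [[0.0003, 0.005, 0], [0, 0, 0], 0.06], [[0.0003, 0.005, 0], [0, 0, 0], 0.06], [[0.0003, 0.005, 0], [0, 0, 0], 0.06], [[0.0003, 0.005, 0], [0, 0, 0], 0.06], [[0.0003, 0.0045, 0], [0, 0, 0], 0.06], [[0, 0, 0], [0, 0, 0], 0.06], [[0, 0, 0], [0, 0, 0], 0.06]]}}

```text
time_s: 29.5
tcp_pos: [0.5058, 0.2275, 0.0406]
ee_rot: [[-0.001, 0.243, 0.97], [-1.0, 0.003, -0.002], [-0.004, -0.97, 0.242]]
wrist_force: [0.6, -0.1, 0.3]
gripper_width: 0.69
```

>>> {"method": "jog_arm", "body": {"series": [[[0, 0, 0], [0, 0, 0], 0.03], [[0, 0, 0], [0, 0, 0], 0.03], [[0, 0, 0], [0, 0, 0], 0.03], [[0, 0, 0], [0, 0, 0], 0.03]]}}

```text
time_s: 30.0
tcp_pos: [0.5057, 0.2275, 0.0407]
ee_rot: [[-0.001, 0.243, 0.97], [-1.0, 0.003, -0.002], [-0.004, -0.97, 0.243]]
wrist_force: [-0.2, -0.4, 0.6]
gripper_width: 0.452
```

Run:
```python
from h import *
T=pickb();s=sense();print(s['joints'],(T-s['tcp_pos'])@T14,s['gripper_width']*87)
p,R=np.array(s['tcp_pos']),np.array(s['ee_rot'])
np.savez('grasp_b.npz',p=p,R=R)
q=plan([(p+.07*U,R,.03,5)])
plan([(np.array([.45,.2,.2]),tilt(0),.03,5)],q)
```

```text
[ 43.4158399   22.02852426 -43.42589907  34.31230955 -16.94178836
  14.20539419] [ 0.0008081   0.00149277 -0.0008304 ] 39.3022926680899
[[[0.0, -0.0135, -0.0039], [0.0, 0.0, 0.0], 0.03], [[-0.0001, -0.0134, -0.0038], [0.0, 0.0, 0.0], 0.03], [[0.0, -0.0135, -0.0039], [0.0, 0.0, 0.0], 0.03], [[0.0, -0.0134, -0.0038], [0.0, 0.0, 0.0], 0.03], [[-0.0001, -0.0135, -0.0039], [0.0, 0.0, 0.0], 0.03]]
[[[0.0054, -0.0202, 0.0008], [-2.8, 0.0, 0.0], 0.03], [[0.0055, -0.0202, -0.0002], [-2.8, 0.0, -0.1], 0.03], [[0.0054, -0.0201, -0.0012], [-2.8, -0.1, 0.0], 0.03], [[0.0055, -0.0201, -0.0022], [-2.8, 0.0, -0.1], 0.03], [[0.0055, -0.0199, -0.0031], [-2.8, 0.0, 0.0], 0.03]]
```

>>> {"method": "jog_arm", "body": {"series": [[[0, -0.0135, -0.004], [0, 0, 0], 0.03], [[0, -0.0135, -0.004], [0, 0, 0], 0.03], [[0, -0.0135, -0.004], [0, 0, 0], 0.03], [[0, -0.0135, -0.004], [0, 0, 0], 0.03], [[0, -0.0135, -0.004], [0, 0, 0], 0.03], [[0.0055, -0.02, 0.001], [-2.8, 0, 0], 0.03], [[0.0055, -0.02, 0], [-2.8, 0, 0], 0.03], [[0.0055, -0.02, -0.001], [-2.8, 0, 0], 0.03], [[0.0055, -0.02, -0.002], [-2.8, 0, 0], 0.03], [[0.0055, -0.02, -0.003], [-2.8, 0, 0], 0.03]]}}

```text
time_s: 31.25
tcp_pos: [0.4495, 0.1995, 0.2008]
ee_rot: [[-0.001, -0.001, 1.0], [-1.0, 0.005, -0.001], [-0.005, -1.0, -0.001]]
wrist_force: [0.4, -0.4, -0.6]
gripper_width: 0.448
```

Run:
```python
from h import *
np.set_printoptions(precision=3,suppress=True)
t=capture('top')[:,:,::-1];sd=capture('side')[:,:,::-1]
print(blobs(t,*ORG,20),blobs(sd,*ORG,20),[b for b in blobs(t,(0,0,170),(180,70,255),8) if b[0][1]>190 and b[1]<60])
s=sense();print(s['joints'],s['gripper_width']*87)
p,R,u=place(62.3,332.3,0,'grasp_b.npz','b');print(p,u)
q=plan([(p+[0,0,.11],R,.03,9)])
```

```text
[([247.6, 200.2], 72), ([240.4, 217.2], 82)] [] [([435.8, 278.8], 51), ([421.6, 306.3], 45), ([1.5, 311.0], 28)]
[ 42.696  10.034 -19.486  -0.16  -59.974  47.271] 39.46368916604487
[ 0.569 -0.019  0.02 ] [-0.002  0.001  1.   ]
[[[0.0244, 0.0079, 0.013], [-1.6, -6.9, -1.0], 0.03], [[0.0257, 0.008, 0.0102], [-1.7, -6.9, -1.0], 0.03], [[0.0266, 0.0082, 0.0073], [-1.6, -6.9, -1.0], 0.03], [[0.0272, 0.0086, 0.0042], [-1.7, -6.8, -1.0], 0.03], [[0.0273, 0.0089, 0.0013], [-1.6, -6.9, -1.0], 0.03], [[0.0272, 0.0094, -0.0017], [-1.7, -6.9, -0.9], 0.03], [[0.0266, 0.0099, -0.0047], [-1.6, -6.9, -1.0], 0.03], [[0.0257, 0.0105, -0.0075], [-1.7, -6.9, -1.0], 0.03], [[0.0244, 0.0113, -0.0103], [-1.6, -6.9, -1.0], 0.03]]
```

>>> {"method": "jog_arm", "body": {"series": [[[0.0245, 0.008, 0.013], [-1.6, -6.9, -1], 0.03], [[0.0255, 0.008, 0.01], [-1.7, -6.9, -1], 0.03], [[0.0265, 0.008, 0.0075], [-1.6, -6.9, -1], 0.03], [[0.027, 0.0085, 0.004], [-1.7, -6.8, -1], 0.03], [[0.0275, 0.009, 0.0015], [-1.6, -6.9, -1], 0.03], [[0.027, 0.0095, -0.0015], [-1.7, -6.9, -0.9], 0.03], [[0.0265, 0.01, -0.0045], [-1.6, -6.9, -1], 0.03], [[0.0255, 0.0105, -0.0075], [-1.7, -6.9, -1], 0.03], [[0.0245, 0.011, -0.0105], [-1.6, -6.9, -1], 0.03], [[0, 0, 0], [0, 0, 0], 0.03]]}}

```text
time_s: 32.6
tcp_pos: [0.5657, -0.0205, 0.1257]
ee_rot: [[0.885, -0.136, 0.445], [-0.466, -0.248, 0.85], [-0.005, -0.959, -0.282]]
wrist_force: [-0.9, 0.5, -0.0]
gripper_width: 0.451
```

Run:
```python
from h import *
p,R,u=place(62.3,332.3,0,'grasp_b.npz','b')
q=plan([(p+[0,0,.06],R,.03,3),(p+[0,0,.006],R,.03,5)])
```

```text
[[[0.0008, 0.0144, 0.0051], [0.1, 0.0, -0.1], 0.03], [[0.0007, 0.0144, 0.0051], [0.2, 0.0, -0.1], 0.03], [[0.0007, 0.0145, 0.0051], [0.1, 0.0, -0.1], 0.03], [[0.0, 0.0104, 0.003], [0.0, 0.0, 0.0], 0.03], [[0.0, 0.0103, 0.0029], [0.0, 0.0, 0.0], 0.03], [[0.0, 0.0104, 0.003], [0.0, 0.0, 0.0], 0.03], [[0.0, 0.0104, 0.003], [0.0, 0.0, 0.0], 0.03], [[0.0, 0.0104, 0.0029], [0.0, 0.0, 0.0], 0.03]]
```

>>> {"method": "jog_arm", "body": {"series": [[[0.001, 0.0145, 0.005], [0.1, 0, -0.1], 0.03], [[0.0005, 0.0145, 0.005], [0.2, 0, -0.1], 0.03], [[0.0005, 0.0145, 0.005], [0.1, 0, -0.1], 0.03], [[0, 0.0105, 0.003], [0, 0, 0], 0.03], [[0, 0.0105, 0.003], [0, 0, 0], 0.03], [[0, 0, 0], [0, 0, 0], 0.03]]}}

```text
time_s: 33.35
tcp_pos: [0.5692, -0.0186, 0.059]
ee_rot: [[0.886, -0.126, 0.445], [-0.463, -0.244, 0.852], [0.001, -0.962, -0.274]]
wrist_force: [0.2, -0.4, -0.9]
gripper_width: 0.453
```

Run:
```python
from h import *
im=[capture(n)[:,:,::-1] for n in('top','side')]
cv2.imwrite('pics/c9.png',np.hstack([cv2.resize(im[0][150:270,200:300],(400,480),interpolation=2),cv2.resize(im[1][140:240,180:280],(400,480),interpolation=2)]))
p,R,u=place(62.3,332.3,0,'grasp_b.npz','b');s=sense();print(s['ee_rot']@np.load('grasp_b.npz')['R'].T@U)
q=plan([(p+[0,0,.004],R,.03,5)])
```

```text
[-5.93309591e-03  5.01811064e-04  9.99960272e-01]
[[[-0.0002, 0.007, 0.0017], [0.0, 0.0, 0.0], 0.03], [[-0.0002, 0.0071, 0.0018], [-0.1, 0.0, 0.1], 0.03], [[-0.0002, 0.007, 0.0017], [0.0, 0.1, 0.0], 0.03], [[-0.0002, 0.0071, 0.0017], [0.0, 0.0, 0.1], 0.03], [[-0.0002, 0.007, 0.0018], [0.0, 0.0, 0.0], 0.03]]
```

View pics/c9.png

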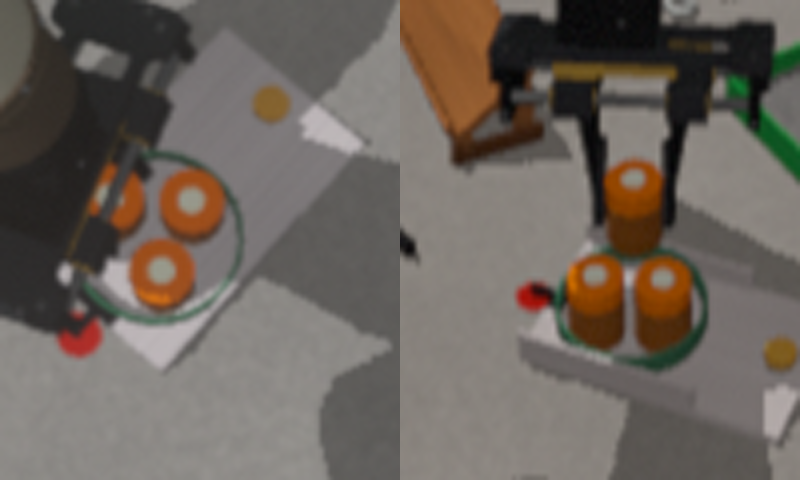

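Jars a and c are standing upright in the tin at top-crop (162,270) and (192,203). Jar_b is held upright over the free third place, at (118,198). Lowering.

>>> {"method": "jog_arm", "body": {"series": [[[0, 0.007, 0.0017], [0, 0, 0], 0.03], [[0, 0.007, 0.0017], [0, 0, 0], 0.03], [[0, 0.007, 0.0017], [0, 0, 0], 0.03], [[-0.0005, 0.007, 0.0017], [0, 0, 0], 0.03], [[-0.0005, 0.007, 0.0017], [0, 0, 0], 0.03], [[0, 0, 0], [0, 0, 0], 0.03]]}}

```text
time_s: 34.2
tcp_pos: [0.5678, -0.0195, 0.0233]
ee_rot: [[0.886, -0.126, 0.445], [-0.463, -0.244, 0.852], [0.001, -0.962, -0.274]]
wrist_force: [0.1, -0.5, -0.5]
gripper_width: 0.456
```

>>> {"method": "jog_arm", "body": {"series": [[[0, 0.0015, 0.0003], [0, 0, 0], 0.03], [[0, 0.001, 0.0003], [0, 0, 0], 0.03], [[0, 0, 0], [0, 0, 0], 0.03]]}}

```text
time_s: 34.58
tcp_pos: [0.5684, -0.0194, 0.0215]
ee_rot: [[0.887, -0.124, 0.446], [-0.463, -0.243, 0.853], [0.003, -0.962, -0.273]]
wrist_force: [-0.2, -0.3, -0.0]
gripper_width: 0.458
```

>>> {"method": "jog_arm", "body": {"series": [[[0, 0.001, 0.0003], [0, 0, 0], 0.03], [[0, 0, 0], [0, 0, 0], 0.03]]}}

```text
time_s: 34.83
tcp_pos: [0.5685, -0.0193, 0.0209]
ee_rot: [[0.887, -0.124, 0.446], [-0.463, -0.243, 0.853], [0.003, -0.962, -0.273]]
wrist_force: [-0.1, 0.4, 2.2]
gripper_width: 0.453
```

Run:
```python
from h import *
p,R,u=place(62.3,332.3,0,'grasp_b.npz','b');s=sense();print(p-s['tcp_pos'],s['wrist_force'],s['ee_rot']@np.load('grasp_b.npz')['R'].T@U)
```

```text
[ 0.00016566  0.00011863 -0.00092655] [-0.08258913  0.42442294  2.18091428] [-5.96114113e-03  5.42933147e-04  9.99960084e-01]
```

Contact is beginning; one more small step, then release.

>>> {"method": "jog_arm", "body": {"series": [[[0, 0.0005, 0.0001], [0, 0, 0], 0.03], [[0, 0, 0], [0, 0, 0], 0.03]]}}

```text
time_s: 35.08
tcp_pos: [0.5686, -0.0193, 0.0208]
ee_rot: [[0.887, -0.124, 0.446], [-0.462, -0.243, 0.853], [0.003, -0.962, -0.273]]
wrist_force: [-1.9, 1.9, 5.3]
gripper_width: 0.452
```

>>> {"method": "jog_arm", "body": {"series": [[[0, 0, 0], [0, 0, 0], 0.042], [[0, 0, 0], [0, 0, 0], 0.054], [[0, 0, 0], [0, 0, 0], 0.054], [[0, 0, 0], [0, 0, 0], 0.054], [[0, -0.015, 0], [0, 0, 0], 0.054], [[0, -0.02, 0], [0, 0, 0], 0.054], [[0, -0.04, 0], [0, 0, 0], 0.054], [[0, -0.05, 0], [0, 0, 0], 0.06], [[0, -0.05, 0], [0, 0, 0], 0.06], [[0, 0, 0], [0, 0, 0], 0.06]]}}

```text
time_s: 36.33
tcp_pos: [0.5932, 0.0249, 0.1939]
ee_rot: [[0.887, -0.113, 0.447], [-0.461, -0.24, 0.854], [0.011, -0.964, -0.265]]
wrist_force: [-0.7, 0.0, -0.8]
gripper_width: 0.685
```

Run:
```python
from h import *
s=sense();print(s['joints'])
plan([(np.array([.42,.25,.25]),down(272),.06,9)])
```

```text
[ 23.22075571  24.62444528  -5.28750815  10.66577721 -72.00965784
 124.88038586]
[[[-0.0285, -0.0098, 0.0111], [1.5, 6.7, 1.0], 0.06], [[-0.0299, -0.0091, 0.008], [1.5, 6.7, 0.9], 0.06], [[-0.0306, -0.0084, 0.0046], [1.5, 6.6, 1.0], 0.06], [[-0.0312, -0.0079, 0.0013], [1.5, 6.7, 1.0], 0.06], [[-0.0313, -0.0072, -0.0022], [1.5, 6.7, 0.9], 0.06], [[-0.0309, -0.0069, -0.0056], [1.6, 6.7, 1.0], 0.06], [[-0.0301, -0.0066, -0.009], [1.5, 6.6, 1.0], 0.06], [[-0.0291, -0.0063, -0.0123], [1.5, 6.7, 0.9], 0.06], [[-0.0275, -0.0063, -0.0154], [1.5, 6.7, 1.0], 0.06]]
```

>>> {"method": "jog_arm", "body": {"series": [[[-0.0285, -0.01, 0.011], [1.5, 6.7, 1], 0.06], [[-0.03, -0.009, 0.008], [1.5, 6.7, 1], 0.06], [[-0.0305, -0.0085, 0.0045], [1.5, 6.6, 1], 0.06], [[-0.031, -0.008, 0.0015], [1.5, 6.7, 1], 0.06], [[-0.0315, -0.007, -0.002], [1.5, 6.7, 1], 0.06], [[-0.031, -0.007, -0.0055], [1.6, 6.7, 1], 0.06], [[-0.03, -0.0065, -0.009], [1.5, 6.6, 1], 0.06], [[-0.029, -0.0065, -0.0125], [1.5, 6.7, 1], 0.06], [[-0.0275, -0.0065, -0.0155], [1.5, 6.7, 1], 0.06], [[0, 0, 0], [0, 0, 0], 0.06]]}}

```text
time_s: 37.58
tcp_pos: [0.417, 0.2496, 0.2474]
ee_rot: [[0.035, -0.013, 0.999], [-0.999, 0.002, 0.035], [-0.003, -1.0, -0.013]]
wrist_force: [-0.2, -0.5, -0.9]
gripper_width: 0.685
```

Run:
```python
from h import *
np.set_printoptions(precision=4,suppress=True)
im=[capture(n)[:,:,::-1] for n in('top','side')]
cv2.imwrite('pics/top9.png',im[0])
cv2.imwrite('pics/c10.png',np.hstack([cv2.resize(im[0][150:270,200:300],(400,480),interpolation=2),cv2.resize(im[1][140:240,180:280],(400,480),interpolation=2)]))
for n,i in zip(('top','side'),im):
    B=blobs(i,*ORG,20);print(n,B)
    for b in B:
        d=atz(n,b[0],.048)-TC;print(d[:2],np.hypot(*d[:2]))
# bystanders: difference against start picture
a=cv2.imread('pics/top0.png')
for k,(x,y) in dict(reel=(397,173),fly=(186,130),forceps=(98,152),mag=(168,276)).items():
    s=np.s_[y-20:y+20,x-25:x+25];g0,g1=[cv2.cvtColor(j[s],6).astype(np.float32) for j in(a,im[0])]
    print(k,cv2.phaseCorrelate(g0,g1))
```

```text
top [([249.0, 201.1], 47), ([228.6, 202.6], 60), ([242.2, 218.4], 44)]
[ 0.0103 -0.0259] 0.027875193962087437
[0.0113 0.0233] 0.025919809520417628
[-0.0302 -0.0058] 0.030726389106318835
side []
reel ((-0.04416207729672905, 0.009283790672128589), 1.0079919188022612)
fly ((0.00019455460871853347, -0.007410732950710042), 0.9990378024578095)
forceps ((-0.02877444762787107, 0.007439041946501135), 0.984310697555542)
mag ((0.004145287323161995, -0.03884380135313492), 0.9636235160827636)
```

View pics/c10.png

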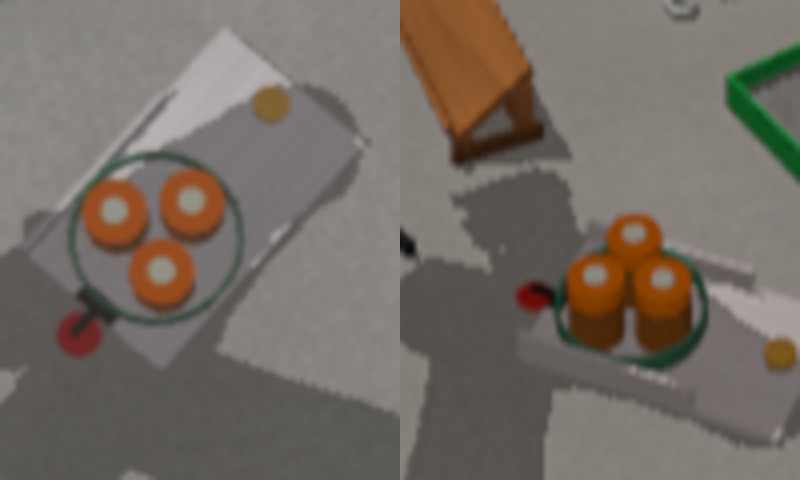

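All three jars stand upright inside the ring, at top-crop (115,213), (192,203) and (162,272). The pointer tip is at (77,335) on the red dot at (79,335). The bystanders have not moved and the arm is clear.

```bash
python3 -c "
from station import *
print(finish_job())"
```

```text
the job is handed in; nothing more can be done
None
```

The job is handed in at about 38 s of the 64 s allowed. The tray's pointer tip stands over the red dot, and all three jars stand upright side by side in the green tin.

- **Tray:** I pushed it round the pivot by its flange. The first push stopped about 2° short, so I gave it a second nudge. In the last top picture the tip is within about 1–2 mm of the dot's centre.
- **Jars:** jar_a and jar_b were moved after the tray was in place. Each was lowered until the floor contact was felt (8 N and 5 N) and then released. The last pictures from both cameras show all three jars upright inside the ring.
- **Bystanders:** the reel, fly box, forceps and magnifier show no shift between the first and last top pictures. The arm was clear of everything at hand-in.

**Changed on the way:** the full 30° grasp on the rack jars took the wrist joints close to their range limits. I used a half-turned grasp instead, tilted 20° for jar_a and 14° for jar_b, and made up the lean when setting the jars down.

**Checks that failed or disagreed:** in the last picture the arm's shadow stopped my colour detection from finding the lids in the side view. It also shifted the lid positions in the top view by a few millimetres. The final check of the jars therefore rests on the pictures themselves.

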